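Clamp the tube onto the vacuum pump inlet

TASK

Take the double-flanged metal tube off its wooden rest and lay it in the pump's cradle so that its end flange drops into the lower clamp half, face to face with the pump's inlet flange, and let go. Then swing the hinged upper clamp half over both flanges until it is fully shut, and swing the bolt latch fully upright into the fork of its lug to lock it. Do not shift or tip the test-tube rack, the amber bottle or the beaker.

Things in the scene. Friction and masses are not known exactly. Their poses are not given: they have to be found in the camera images.
- tube_center (a point): Centre of the loose steel tube: 180 mm long, pipe 50 mm diameter with identical round flanges (76 mm diameter, 10 mm thick) at both ends; either end may go to the pump. Its x axis runs along the tube. 0.3 to 0.6 kg. It starts level on the wooden rest, its axis 78 mm above the bench, and can be gripped across its middle.
- rest: Fixed wooden rest that carries the tube at the start; origin under its middle, x along the tube. Base board 170 x 100 x 14 mm; two upright V-notched boards 54 mm either side of the middle along x, each 14 mm thick, 71 mm wide, up to 73 mm high. The tube's centre is within 10 mm of its middle.
- pump: Fixed vacuum pump; origin on the bench under the clamp. y runs along the inlet's axis from the tube's place towards the pump, x from the latch side to the hinge side, z up. Base plate 12 mm high, 150 mm wide; the pump's body begins at y +75 mm, is 140 mm wide and 177 mm high, with a carrying handle to 211 mm.
- seat (a point): Point on the pump where the tube's centre must come to lie, 125 mm above the bench; axes as for the pump: the tube must lie along this y. At y -55.5 mm a V cradle (14 mm thick) carries the pipe near its far end, at just the right height.
- inlet_face (a point): Centre of the face of the pump's fixed inlet flange (76 mm diameter), 125 mm above the bench and 92.5 mm from seat along y. Under it the lower clamp half is an open U channel up to axis height; its lip stands 15.5 mm before this face, so the tube's 10 mm end flange is lowered from above into a 15.5 mm slot. The clamp is 42 mm wide along y, 21 mm either side of this face.
- hinge (a point): Centre of the clamp's hinge pin, fixed on the pump, 56 mm to the +x side of the tube axis, 125 mm above the bench. The pin lies along y.
- clamp_top (a joint): Angle of the hinged upper clamp half (half ring, outer radius 45 mm about the tube axis): 0 = shut, level over both flanges; positive = free end swung up and back about the hinge towards +x; 1.57 upright, 2.0 stop. Stiff: it stays where left; about 1 to 4 N at the lug moves it. An upright latch blocks it from closing, and holds it down once shut.
- clamp_lug (a point): Centre of the forked lug at the free end of the upper clamp half, 114 mm from the hinge (when shut 58 mm to the -x side of the tube axis and 6.5 mm above it). The lug is 30 mm long away from the hinge, 34 mm wide along y, 12 mm thick, with a 12 mm slot down its middle for the bolt (a narrow fingertip can wedge in it). Its frame turns with the clamp half.
- latch_pivot (a point): Pivot pin of the bolt latch on the lower clamp half, fixed, 58 mm to the -x side of the tube axis and 103 mm above the bench; the pin lies along y.
- latch (a joint): Angle of the swing bolt latch: 0 = upright (locked), positive = swung outward and down towards -x; 1.57 level, 1.7 stop. A 9 mm rod with a nut (22 x 24 x 8 mm, underside 40.5 mm from the pivot) and a cross bar at its end. It stays where left; about 1 to 2 N at the bar moves it.
- latch_bar (a point): Centre of the latch's cross bar, 76 mm from the pivot; the bar is 40 mm long along y and 14 mm in diameter. It can be pinched end to end (40 mm), and turns between the fingers.
- tube_rack: Bystander: wooden test-tube rack with glass tubes, 314 x 100 mm, 211 mm high; origin under its middle.
- amber_bottle: Bystander: amber glass bottle, 80 mm diameter, 170 mm high; origin under its middle.
- beaker: Bystander: glass beaker, 76 mm diameter, 85 mm high; origin under its middle.
Things that resemble listed ones, but are neither listed nor needed, are in the scene too. Leave any purple or turquoise look-alike of the part that bears tube_center alone.

How it is judged:
By the outcome, as a careful person would: the job done as asked, in the order asked, and still so for the second after the job is handed in, with the robot touching nothing.
It also fails if it takes over 70 s, if anything falls off the work surface, if the arm or the gripper's body presses on something with over 40 N, if the wrist force passes 120 N, or if a joint passes its speed limit or range.

ROBOT

A 6-joint arm with a two-finger parallel gripper is mounted at the origin on the work surface. World frame = base frame: x ahead of the robot, y to its left, z up, the work surface at z = 0. Lengths are in mm, angles in degrees, forces in N, time in s.
With the tool pointing down it reaches from about 275 to 875 mm from the base axis. Payload 12.5 kg.
Tool frame: the origin (TCP) lies midway between the tips of the shut fingers; the grasp point (between the pads) lies 19 mm behind it; z points along the fingers, y is the direction in which the jaws open and shut (so a half turn about z gives the same grasp; the last joint's range is limited). The gripper opens to 85 mm and grips with 20 to 120 N. Pads are 22 mm wide; open, the fingers measure 114 mm over their backs; the gripper's body (76 mm by 85 mm) begins 54 mm behind the grasp point. The pads swing forward as they close: fully open they stand 13 mm farther back than shut.
Start: joints at [71.872, 20.094, 94.641, -0, 65.266, -4.847], TCP at [126.32, 535.283, 231.29] pointing down, gripper open.
Joint ranges: [-157.81, 157.81], [-45, 120.19], [0.68, 151.7], [-89.99, 269.99], [4.06, 180], [-164.3, 164.3]. Speed limits (degrees/s): [127.2, 127.2, 159.86, 180, 180, 180].

INTERFACE

Orientations are given as a 3x3 rotation matrix whose columns are the frame's x, y, z axes.
In Python, from workcell import telemetry, camera, camera_info, env, find_in, mark_of gives the robot as it stands.
- The arm moves only by the tool play_rows, never from a script. Its argument "deltas" is text: rows parted by semicolons, each of 7 numbers parted by spaces: the shift along the tool's x, y, z in m, then the turn, a rotation vector about the tool's x, y, z in rad, then the closure in counts, from 0 (fully open) to 255 (shut). A call has 1 to 12 rows; each row shifts and turns the pose as measured when the row begins, along the tool's axes as they then stand; what a row does not reach is not made up. A row lasts 1/12 s, in which the tool goes at most 41.7 mm and 7.16 degrees, less where a joint would pass 70% of its speed; a pose out of reach is approached as far as the arm can. A call is refused whole if a number of a shift passes 0.0417 or a number of a turn 0.125, either way. A call with a gripper value outside its range is refused whole. The fingers move at their own pace and stop on an object; "grip_force" is the grip in N (left out, the last holds). Time passes only in rows, so rows that do not move let the fingers close. It gives the time, the measured TCP pose, the force and the opening at its end, in the units of the state.
- telemetry.state(): the state, without advancing time (a new reading comes with each control period).
- camera(name): name is "scene" or "top"; returns (picture, depth): 384x512x3 uint8, red, green, blue; 384x512 float32, mm along the optical axis (not along the pixel's ray), 0 where there is no reading.
- camera_info(name): a dict with "fovy" (degrees; the focal length in pixels is half the picture's height over the tangent of half this angle, whatever the lens; pixels are square), "cx", "cy" (the principal point, pixels), "eye" and "attitude" of the camera in the world. Camera axes: x right, y down, z forward; pixel columns grow to the right and rows downward; lengths in mm; the calibration is good to about 2 mm. A picture is of the moment at which its call begins. camera_info takes no time and is no camera call.
- env.hand_in(): hands the job in, once; it reports no verdict.
Trained networks look in the newest picture that a camera, given by its name, has taken for a name from the list of things; names that differ only in an ending like _2 or _b are one class to them, and where a whole thing is asked for, a point or a joint stands for the part that bears it (a point fixed in the world has none). Each returns a list of dicts, best first, with "p" (0 to 1); they miss things now and then, are a little off and sometimes report something else, mostly with a low value. They report only what shows in the picture. A call takes as long as a camera call. They do not tell look-alikes from the thing itself.
- find_in(camera, thing): "location" ([x, y, z] in mm, in the coordinates of the camera as it stood for that picture, good to about 4 mm: the middle of the surface that is visible of it).
- mark_of(camera, thing): "location" ([x, y, z] in mm, in the coordinates of the camera as it stood for that picture, good to about 4 mm: a listed point, or the origin of a listed thing).
The state is a dict: "time": time; "joint_pos": joint angles; "joint_vel": joint speeds; "tau": joint torques, N m; "position": TCP position; "ee_rot": TCP orientation; "contact_force": force on the tool from outside, world axes, zero at the start; "torque": the same for the moment, N m; "width": finger opening in mm.
Only numpy, scipy, OpenCV 4.12 (cv2) and the standard library are available. Lean on these libraries where they do the work, as an engineer would, in place of code of your own. Each camera call takes 0.05 s, during which the arm holds its last target.

## Working session

There is one attempt and no reset: what is moved stays moved. The work goes in short steps, Python scripts to look and compute and a tool call to move; the robot and the scene stay as the last step left them, time stands still between calls to the robot, and variables do not carry over. Pictures are saved under pics/ and viewed, and the job is handed in when it is done.

Besides the shell and the picture viewer there is one more tool, called after "Call:" as a command line: name --argument value ..., lists and objects as JSON in quotes. play_rows: Moves the arm, as the interface text tells. Its arguments: {"type":"object","properties":{"deltas":{"type":"string"},"grip_force":{"type":"number"}},"required":["deltas"]}

```bash
ls; mkdir -p pics; cat > h.py <<'E'
import numpy as np, cv2
from workcell import telemetry, camera, camera_info, env, find_in, mark_of
def info(n):
    i=camera_info(n); return i
def K(n,shape=(384,512)):
    i=info(n); f=shape[0]/2/np.tan(np.radians(i['fovy'])/2); return f,i['cx'],i['cy']
def att(n):
    i=info(n); return np.array(i['attitude'],float).reshape(3,3),np.array(i['eye'],float)
def c2w(n,p):
    R,e=att(n); return R@np.array(p,float)+e
def w2p(n,P):
    R,e=att(n); f,cx,cy=K(n); c=R.T@(np.array(P,float)-e); return np.array([f*c[0]/c[2]+cx,f*c[1]/c[2]+cy])
def px(n,u,v,d):
    f,cx,cy=K(n); return c2w(n,[(u-cx)*d/f,(v-cy)*d/f,d])
def save(im,name,s=1.5):
    cv2.imwrite('pics/'+name,cv2.resize(im[:,:,::-1],None,fx=s,fy=s,interpolation=cv2.INTER_CUBIC))
def cloud(n,D):
    f,cx,cy=K(n);R,e=att(n);v,u=np.mgrid[:D.shape[0],:D.shape[1]]
    P=np.stack([(u-cx)*D/f,(v-cy)*D/f,D],-1)@R.T+e
    P[D<=0]=np.nan; return P
E
python3 - <<'E'
from h import *
np.set_printoptions(precision=1,suppress=True)
for n in ('scene','top'):
    print(n,camera_info(n))
    im,d=camera(n); save(im,n+'0.png'); np.savez(n+'0.npz',im=im,d=d)
    for t in ['tube_center','rest','pump','seat','inlet_face','hinge','clamp_lug','latch_pivot','latch_bar','tube_rack','amber_bottle','beaker']:
        r=mark_of(n,t)
        for q in r[:4]:
            w=c2w(n,q['location']); print(t,round(q['p'],2),w,w2p(n,w))
print(telemetry.state())
E
```

```text
pics
scene {'fovy': 52.150057616304295, 'cx': 253.16418193459253, 'cy': 186.35930736028237, 'eye': array([1095.3, -107.9,  892.1]), 'attitude': array([[-0.1,  0.8, -0.6],
       [ 1. ,  0. , -0. ],
       [ 0. , -0.6, -0.8]])}
tube_center 0.92 [ 470.3 -215.    78. ] [223.6 198. ]
tube_center 0.65 [ 186.2 -333.    38.2] [196.3 133.1]
tube_center 0.6 [ 447.8 -401.3   37.8] [157.8 197.4]
rest 0.61 [ 481.5 -211.7   -6.1] [226.  219.8]
pump 0.91 [568.2 129.6  -2.8] [353.7 252.9]
seat 0.62 [548.5  41.3 125.9] [326.5 216.6]
seat 0.51 [ 473.8 -219.8   80.2] [221.6 198.5]
inlet_face 0.68 [561.4 133.8 126.2] [366.3 222.8]
hinge 0.73 [619.6 120.  125.5] [363.4 244.1]
clamp_lug 0.63 [622.  118.1 239.9] [375.1 215.7]
latch_pivot 0.59 [508.4 141.6 104.1] [364.7 210.3]
latch_bar 0.48 [434.9 149.8 120.8] [365.8 183.4]
tube_rack 0.77 [ 666.1 -426.6   -1.7] [132.2 276.2]
amber_bottle 0.66 [761.5 -79.8   3.8] [271.3 321.2]
beaker 0.89 [771.5  81.   -0.3] [342.1 330.1]
beaker 0.22 [764.3 -80.   -0. ] [271.1 323. ]
top {'fovy': 52.09175509916019, 'cx': 248.57517569857242, 'cy': 189.28983558254083, 'eye':
[... 589 characters left out ...]
2  99. ] [154.8 180.7]
latch_pivot 0.61 [762.9 -86.6   0.4] [227.3 110.7]
latch_bar 0.42 [433.  150.5 118.8] [148.6 203.6]
tube_rack 0.75 [ 673.  -432.     2.2] [328.4 134. ]
amber_bottle 0.7 [766.9 -87.2   4.1] [227.4 109.2]
beaker 0.84 [772.5  80.4   0.3] [179.  108.9]
{'time': 1.3, 'joint_pos': array([71.9, 20.1, 94.6, -0. , 65.3, -4.8]), 'joint_vel': array([-0. ,  0. , -0.1, -0. ,  0. , -0.1]), 'tau': array([  0. , -50.6, -29.2,  -0. ,   0. ,  -0. ]), 'position': array([126.3, 535.3, 231.3]), 'ee_rot': array([[-1. ,  0.2,  0. ],
       [ 0.2,  1. ,  0. ],
       [-0. ,  0. , -1. ]]), 'contact_force': array([ 0.4,  0. , -0.7]), 'torque': array([-0., -0., -0.]), 'width': 85.86544088200077}
```

View pics/scene0.png

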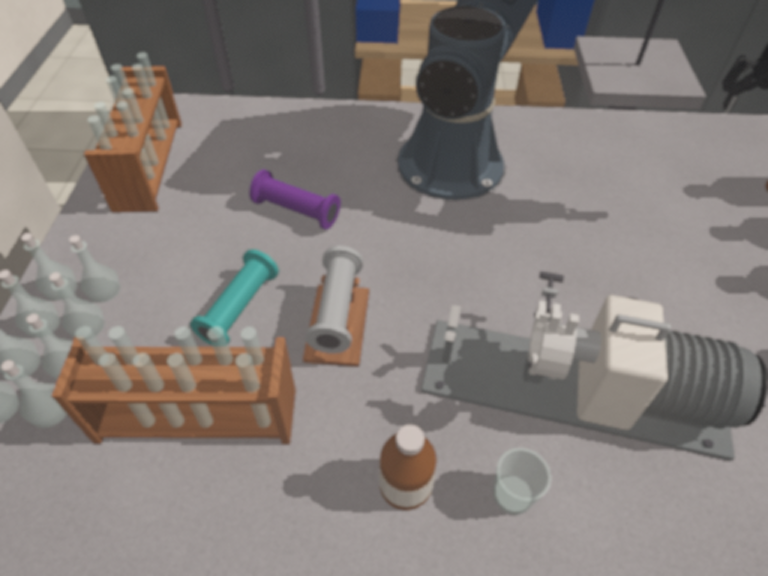

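View pics/top0.png

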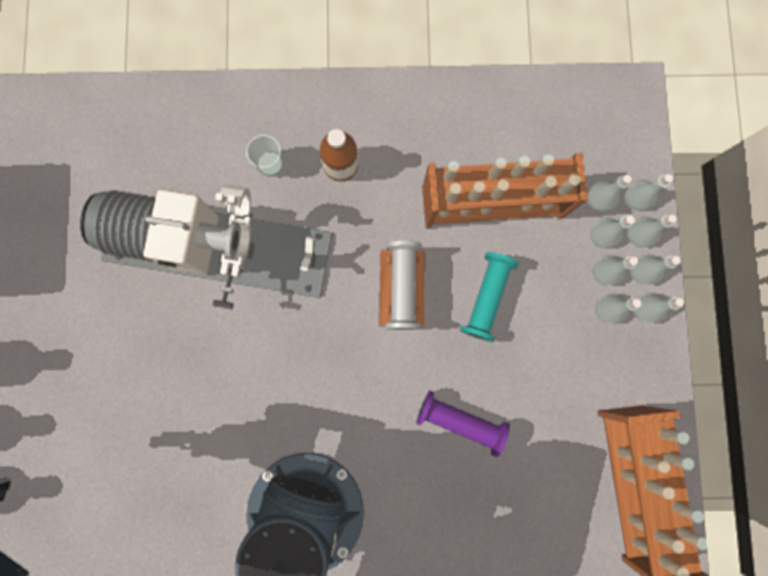

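```bash
python3 - <<'E'
from h import *
np.set_printoptions(precision=1,suppress=True)
for n in ('scene','top'):
    z=np.load(n+'0.npz'); P=cloud(n,z['d']); im=z['im']
    X,Y,Z=P[...,0],P[...,1],P[...,2]
    m=(abs(X-471)<140)&(abs(Y+215)<90)&(Z>85)&(Z<125)
    q=P[m]; print(n,'tube n',len(q),q.min(0),q.max(0))
    # top ridge of pipe
    qq=q[(q[:,2]<108)]
    c=qq[:,:2]-qq[:,:2].mean(0); w=np.linalg.svd(c,full_matrices=False)[2][0]; print(' dir',w,np.degrees(np.arctan2(w[1],w[0]))); 
    t=c@w; print(' extents',t.min(),t.max(), qq[:,:2].mean(0))
    r=cv2.minAreaRect(q[:,:2].astype(np.float32)); print(' rect',r)
    m=(Z>165)&(Z<185)&(X>450)&(X<750)&(Y>150)&(Y<330)
    q=P[m]; r=cv2.minAreaRect(q[:,:2].astype(np.float32)); print(' body top',len(q),r)
    m=(Z>6)&(Z<20)&(X>430)&(X<750)&(Y>-70)&(Y<80)
    q=P[m]; r=cv2.minAreaRect(q[:,:2].astype(np.float32)); print(' plate',len(q),r, cv2.boxPoints(r))
    m=(Z>40)&(Z<140)&(X>430)&(X<750)&(Y>-70)&(Y<40)
    q=P[m]; r=cv2.minAreaRect(q[:,:2].astype(np.float32)); print(' cradle',len(q),q[:,2].max(),r)
z=np.load('scene0.npz');im=z['im'][180:300,260:420]; save(im,'pumpcrop.png',5)
z=np.load('scene0.npz');im=z['im'][150:250,120:270]; save(im,'tubecrop.png',4)
z=np.load('top0.npz');im=z['im'][110:220,120:230]; save(im,'pumptop.png',5)
E
```

```text
scene tube n 1252 [ 381.2 -253.9   85. ] [ 564.3 -174.7  119. ]
 dir [ 1. -0.] -2.373231654514885
 extents -93.78085041150445 87.01879474475481 [ 477.3 -212.1]
 rect ((472.74969482421875, -214.13641357421875), (72.1099853515625, 182.9378204345703), 87.54335021972656)
 body top 1885 ((586.4869384765625, 252.40843200683594), (100.06839752197266, 149.39369201660156), 78.81092071533203)
 plate 2371 ((604.3155517578125, 10.222766876220703), (139.4789581298828, 291.063720703125), 89.94843292236328) [[458.7 -59.4]
 [749.8 -59.6]
 [749.9  79.8]
 [458.8  80.1]]
 cradle 205 124.23178863834335 ((627.0823364257812, -32.49137878417969), (15.081306457519531, 249.414794921875), 79.62907409667969)
top tube n 977 [ 381.1 -255.6   85.1] [ 563.2 -179.3  124.3]
 dir [-1.  0.] 178.48197886154674
 extents -89.91561882930868 90.95834963165208 [ 472.5 -217. ]
 rect ((471.9892578125, -218.46209716796875), (71.67660522460938, 180.67294311523438), 87.76810455322266)
 body top 1264 ((587.9857788085938, 258.694091796875), (120.13368225097656, 146.4583282470703), 79.37688446044922)
 plate 1750 ((590.2076416015625, 5.061897277832031), (315.50189208984375, 149.80368041992188), 0.02097192592918873) [[432.4  79.9]
 [432.5 -69.9]
 [748.  -69.8]
 [747.9  80. ]]
 cradle 205 132.5265665498821 ((626.260986328125, -38.96298599243164), (24.92778778076172, 250.9961700439453), 79.87841033935547)
```

View pics/pumpcrop.png

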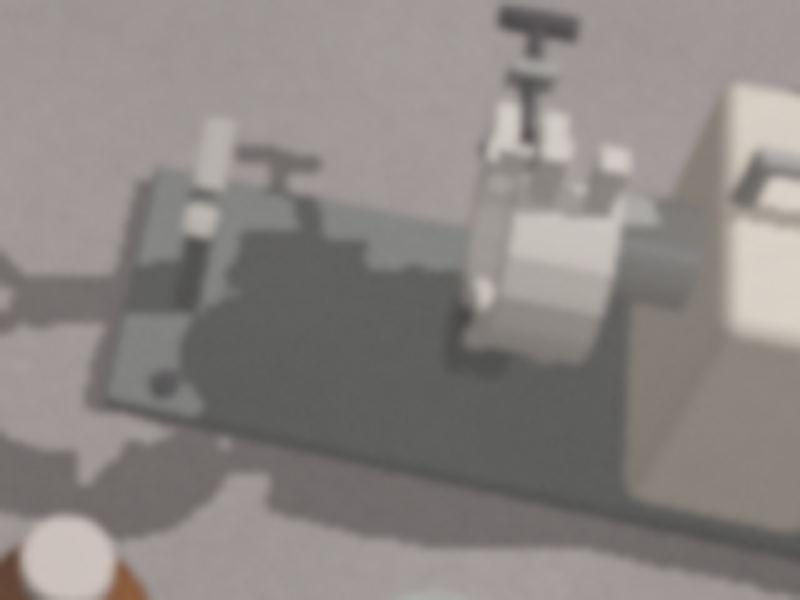

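View pics/tubecrop.png

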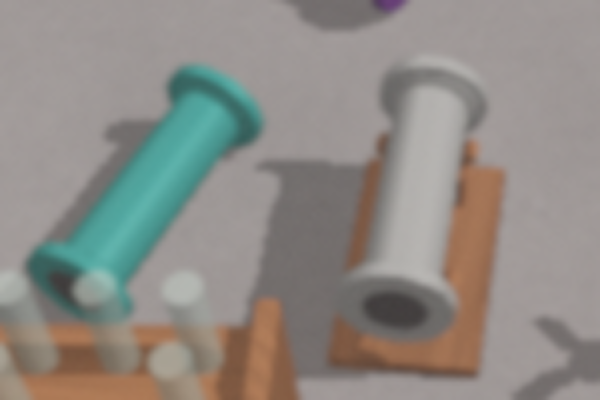

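View pics/pumptop.png

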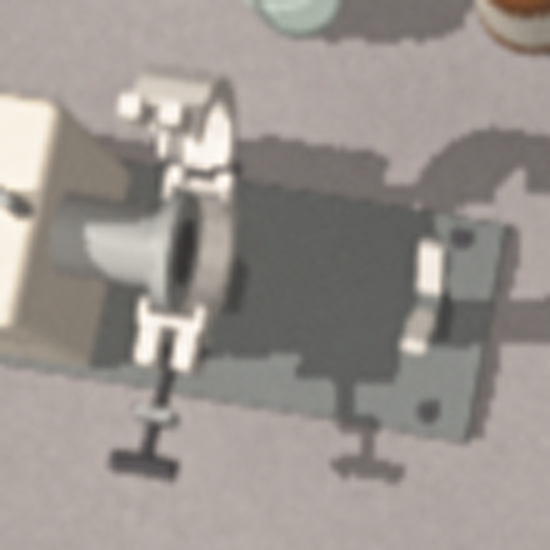

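```bash
python3 - <<'E'
from h import *
import json
np.set_printoptions(precision=1,suppress=True)
out={}
for k in range(2):
  for n in ('scene','top'):
    im,d=camera(n); np.savez(f'{n}_{k+1}.npz',im=im,d=d)
    for t in ['tube_center','pump','seat','inlet_face','hinge','clamp_lug','latch_pivot','latch_bar']:
        for q in mark_of(n,t)[:1]:
            w=c2w(n,q['location']); out.setdefault(t,[]).append((n,q['p'],*w)); print(k,n,t,round(q['p'],2),w)
json.dump(out,open('marks.json','w'))
# edges from body top / plate
for n in ('scene','top'):
    z=np.load(n+'0.npz'); P=cloud(n,z['d']); X,Y,Z=P[...,0],P[...,1],P[...,2]
    # normals-based yaw: vertical faces of the body front: points z 30..165, near y=75 beyond
    m=(Z>20)&(Z<165)&(X>480)&(X<680)&(Y>180)&(Y<235)
    q=P[m]
    print(n,len(q))
    for z0,z1,nm in ((6,18,'plate'),):
        m=((Z>z0)&(Z<z1)&(X>430)&(X<700)&(Y>-80)&(Y<420)).astype(np.uint8)
        # left (-x) edge points: for each Y bin min X
        for y0 in range(-60,180,20):
            s=P[(m>0)&(abs(Y-y0)<4)]
            if len(s): print(y0,s[:,0].min(),s[:,0].max(),len(s))
E
```

```text
0 scene tube_center 0.93 [ 448.4 -399.7   35.9]
0 scene pump 0.65 [565.  129.5   0.6]
0 scene seat 0.69 [547.2  37.9 128.2]
0 scene inlet_face 0.68 [563.2 133.1 127.6]
0 scene hinge 0.69 [619.8 116.8 125. ]
0 scene clamp_lug 0.81 [625.2 117.3 242.8]
0 scene latch_pivot 0.93 [510.2 143.9 103. ]
0 scene latch_bar 0.58 [436.3 150.4 124.1]
0 top tube_center 0.88 [ 185.2 -336.6   38.3]
0 top pump 0.85 [568.6 128.9   4.2]
0 top seat 0.71 [549.8  35.5 125.2]
0 top inlet_face 0.71 [568.4 128.3 127.1]
0 top hinge 0.61 [620.3 116.2 126.2]
0 top clamp_lug 0.63 [549.7  38.1 127.2]
0 top latch_pivot 0.74 [510.1 135.9 103. ]
0 top latch_bar 0.59 [435.1 149.7 119.3]
1 scene tube_center 0.8 [ 448.8 -400.9   37.7]
1 scene pump 0.8 [566.7 128.4  -2.8]
1 scene seat 0.62 [549.1  42.9 128.8]
1 scene inlet_face 0.94 [564.9 135.9 128.8]
1 scene hinge 0.56 [620.9 115.6 123.9]
1 scene clamp_lug 0.73 [624.7 116.9 241.5]
1 scene latch_pivot 0.94 [509.1 141.  103.7]
1 scene latch_bar 0.55 [439.  151.9 121.7]
1 top tube_center 0.9 [ 473.7 -214.2   78.6]
1 top pump 0.88 [566.4 128.4   2.9]
1 top seat 0.95 [549.  
[... 578 characters left out ...]
100 485.2456348275575 637.8912482588423 164
120 488.1915456554241 640.6004930520294 119
140 583.9211727289971 644.7918804856336 75
160 569.1008581517588 648.6451040076746 95
top 574
-60 485.9359252936018 696.2981119780789 29
-40 445.5928403894694 696.4350291008634 112
-20 446.3090475660739 693.6485845259069 90
0 446.5146376049586 679.8629316101219 107
20 456.86073468411314 686.3900685168474 130
40 450.6545770627024 623.7067713782968 126
60 440.97125825910723 694.9620963846266 126
80 434.6247995239336 695.3697241983655 127
100 451.84310081538405 685.2406448291229 116
120 488.2018370443731 699.323308930129 64
140 449.1770142547191 643.2561506419546 21
160 466.3801984762043 536.6116719130756 10
```

```bash
python3 - <<'E'
from h import *
import json
np.set_printoptions(precision=2,suppress=True)
o=json.load(open('marks.json'))
o['pump']+= [('scene',1,568.2,129.6,-2.8),('top',1,568.4,130,3)]
o['seat']+= [('scene',1,548.5,41.3,126)]
o['inlet_face']+= [('scene',1,561.4,133.8,126)]
o['hinge']+= [('scene',1,619.6,120,126),('top',1,620.5,117.6,126)]
o['latch_pivot']+= [('scene',1,508.4,141.6,126),('top',1,506.6,137.2,126)]
L={'pump':(0,0),'seat':(0,-92.5),'inlet_face':(0,0),'hinge':(56,0),'latch_pivot':(-58,0)}
for a in (9.5,10.95,12):
  a=np.radians(a); ex=np.array([np.cos(a),-np.sin(a)]);ey=np.array([np.sin(a),np.cos(a)])
  for cam in ('scene','top'):
    r=[]
    for t,l in L.items():
      v=[np.array(x[2:4])-l[0]*ex-l[1]*ey for x in o[t] if x[0]==cam]
      v=[x for x in v if np.hypot(*(x-[567,130]))<15]
      r.append(np.mean(v,0))
    r=np.array(r); print(np.degrees(a),cam,r.tolist(),r.mean(0),r.std(0))
z=np.load('top0.npz'); P=cloud('top',z['d'])
for n in ('scene','top'):
    z=np.load(n+'0.npz'); P=cloud(n,z['d']); 
    print(n,'bench z',np.nanmedian(P[(abs(P[...,0]-350)<40)&(abs(P[...,1]-0)<60)],0))
    a=np.radians(10.95);ex=np.array([np.cos(a),-np.sin(a)]);ey=np.array([np.sin(a),np.cos(a)])
    O=np.array([566.5,130.5]); q=P[...,:2]-O; u=q@ex; v=q@ey; Z=P[...,2]
    m=(abs(v+148)<25)&(Z>30)&(Z<140)&(abs(u)<60)
    print(' cradle v',np.percentile(v[m],[2,50,98]),'u',np.percentile(u[m],[1,99]),Z[m].max())
    m=(abs(v)<40)&(Z>108)&(Z<130)&(abs(u)<75); print(' clamp', np.percentile(v[m],[1,99]),np.percentile(u[m],[1,99]))
    m=(abs(v-130)<80)&(Z>165)&(Z<185)&(abs(u)<85); print(' body', np.percentile(v[m],[1,99]),np.percentile(u[m],[.5,99.5]))
    m=(abs(v)<40)&(Z>175)&(Z<260)&(abs(u-56)<60); print(' top clamp', np.percentile(v[m],[1,99]),np.percentile(u[m],[1,99]),Z[m].max())
E
```

```text
9.5 scene [[566.656929256814, 129.14075424614524], [563.5499205789546, 131.9299077071329], [563.1895226167006, 134.26430914752902], [564.8708547821302, 126.72676556447233], [566.4424705814589, 132.5941338998168]] [564.94 130.93] [1.43 2.67]
9.5 top [[567.7871527563401, 129.105048174134], [564.621286183956, 127.01043401197], [568.7639449645499, 127.98789864091398], [565.3230906099917, 125.96502958335223], [564.9114264301176, 127.92775783989065]] [566.28 127.6 ] [1.67 1.05]
10.95 scene [[566.656929256814, 129.14075424614524], [565.8536040016728, 131.51437184172644], [563.1895226167006, 134.26430914752902], [565.1224224411872, 128.1214279609287], [566.18191836315, 131.14966213205838]] [565.4  130.84] [1.21 2.12]
10.95 top [[567.7871527563401, 129.105048174134], [566.9249696066742, 126.59489814656355], [568.7639449645499, 127.98789864091398], [565.5746582690485, 127.3596919798086], [564.6508742118086, 126.48328607213223]] [566.74 127.51] [1.48 0.97]
12.000000000000002 scene [[566.656929256814, 129.14075424614524], [567.5148484374846, 131.17714263281604], [563.1895226167006, 134.264309147
[... 160 characters left out ...]
, 129.105048174134], [568.5862140424861, 126.25766893765312], [568.7639449645499, 127.98789864091398], [565.7788186549836, 128.36541834094882], [564.439422383519, 125.4416409123799]] [567.07 127.43] [1.69 1.37]
scene bench z [351.64   0.54  -0.21]
 cradle v [-155.55 -148.78 -142.13] u [-29.97  34.04] 120.70595385716229
 clamp [-23.65  20.92] [-72.57  63.18]
 body [ 74.43 155.87] [-67.91  70.29]
 top clamp [-22.11  19.26] [49.3  97.88] 256.1435828283019
top bench z [349.96  -1.47   2.04]
 cradle v [-159.43 -154.17 -145.08] u [-34.36  34.48] 123.44515540731891
 clamp [-24.73  16.26] [-72.21  52.03]
 body [ 70.79 154.95] [-73.81  67.68]
 top clamp [-25.49  15.88] [48.04 92.92] 259.8927373943802
```

```bash
cat > plan.py <<'E'
from h import *
from scipy.spatial.transform import Rotation as Ro
def Rdown(yaw):  # yaw of tool y axis
    a=np.radians(yaw); y=np.array([np.cos(a),np.sin(a),0]); z=np.array([0,0,-1.]); x=np.cross(y,z)
    return np.stack([x,y,z],1)
def plan(p1,yaw=None,R1=None,n=None,vmax=.040,wmax=.12,s0=None,grip=0):
    s=telemetry.state()
    p=np.array(s['position']) if s0 is None else np.array(s0[0]); R=np.array(s['ee_rot']) if s0 is None else s0[1]
    if R1 is None: R1=Rdown(yaw) if yaw is not None else R
    w=Ro.from_matrix(R.T@R1).as_rotvec(); dp=(np.array(p1)-p)
    k=max(np.linalg.norm(dp)/1000/vmax,np.linalg.norm(w)/wmax,1)
    n=n or int(np.ceil(k)); rows=[]
    for i in range(n):
        q=R.T@(dp/n)/1000; rows.append(' '.join(f'{x:.4f}'.replace('-0.0000','0') for x in q)+' '+' '.join(f'{x:.3f}'.replace('-0.000','0') for x in w/n)+f' {grip}')
        R=R@Ro.from_rotvec(w/n).as_matrix()
    print(n,'rows'); 
    for j in range(0,n,12): print(';'.join(rows[j:j+12]))
    return np.array(p1),R1
def st():
    s=telemetry.state(); np.set_printoptions(precision=1,suppress=True)
    R=s['ee_rot']; print('t',s['time'],'pos',s['position'],'yaw_y',np.degrees(np.arctan2(R[1,1],R[0,1])),'tilt',R[:,2],'F',s['contact_force'],'w',s['width'],'J',s['joint_pos'])
E
python3 - <<'E'
from plan import *
st(); a=plan([472.4,-216.3,190],87.8)
print('down'); plan([472.4,-216.3,55],87.8,s0=a)
E
```

```text
t 3.1 pos [126.3 535.3 231.3] yaw_y 76.71553973851712 tilt [-0.  0. -1.] F [-0.3 -0.3  0.5] w 85.32755756784522 J [71.9 20.1 94.6  0.  65.3 -4.8]
21 rows
-0.0243 -0.0310 0.0020 0.000 0 -0.009 0;-0.0240 -0.0313 0.0020 0.000 0 -0.009 0;-0.0237 -0.0315 0.0020 0.000 0 -0.009 0;-0.0234 -0.0317 0.0020 0.000 0 -0.009 0;-0.0231 -0.0319 0.0020 0.000 0 -0.009 0;-0.0228 -0.0321 0.0020 0.000 0 -0.009 0;-0.0225 -0.0323 0.0020 0.000 0 -0.009 0;-0.0222 -0.0325 0.0020 0.000 0 -0.009 0;-0.0219 -0.0327 0.0020 0.000 0 -0.009 0;-0.0216 -0.0329 0.0020 0.000 0 -0.009 0;-0.0213 -0.0331 0.0020 0.000 0 -0.009 0;-0.0210 -0.0333 0.0020 0.000 0 -0.009 0
-0.0207 -0.0335 0.0020 0.000 0 -0.009 0;-0.0204 -0.0337 0.0020 0.000 0 -0.009 0;-0.0201 -0.0339 0.0020 0.000 0 -0.009 0;-0.0198 -0.0341 0.0020 0.000 0 -0.009 0;-0.0194 -0.0343 0.0020 0.000 0 -0.009 0;-0.0191 -0.0344 0.0020 0.000 0 -0.009 0;-0.0188 -0.0346 0.0020 0.000 0 -0.009 0;-0.0185 -0.0348 0.0020 0.000 0 -0.009 0;-0.0182 -0.0350 0.0020 0.000 0 -0.009 0
down
4 rows
0.0000 0.0000 0.0338 0.000 0.000 0.000 0;0.0000 0.0000 0.0338 0.000 0.000 0.000 0;0.0000 0.0000 0.0338 0.000 0.000 0.000 0;0.0000 0.0000 0.0338 0.000 0.000 0.000 0
```

Call:
play_rows --deltas "-0.024 -0.031 0.002 0 0 -0.009 0;-0.024 -0.031 0.002 0 0 -0.009 0;-0.024 -0.031 0.002 0 0 -0.009 0;-0.023 -0.032 0.002 0 0 -0.009 0;-0.023 -0.032 0.002 0 0 -0.009 0;-0.023 -0.032 0.002 0 0 -0.009 0;-0.022 -0.032 0.002 0 0 -0.009 0;-0.022 -0.032 0.002 0 0 -0.009 0;-0.022 -0.033 0.002 0 0 -0.009 0;-0.022 -0.033 0.002 0 0 -0.009 0;-0.021 -0.033 0.002 0 0 -0.009 0;-0.021 -0.033 0.002 0 0 -0.009 0"

```text
time: 4.1
position: [328.4, 95.5, 206.3]
ee_rot: [[-0.994, 0.107, 0.007], [0.107, 0.994, 0.006], [-0.006, 0.006, -1.0]]
contact_force: [0.6, 1.4, 0.6]
width: 84.9
```

```bash
python3 - <<'E'
from plan import *
st(); a=plan([472.4,-216.3,190],87.8)
E
```

```text
t 4.1 pos [328.4  95.5 206.3] yaw_y 83.85533529249192 tilt [ 0.  0. -1.] F [0.6 1.4 0.6] w 84.8682961540197 J [  8.2  -0.8 124.1   0.3  56.2 -75.9]
9 rows
-0.0196 -0.0327 0.0017 0.001 0.001 -0.008 0;-0.0194 -0.0329 0.0017 0.001 0.001 -0.008 0;-0.0191 -0.0330 0.0017 0.001 0.001 -0.008 0;-0.0189 -0.0332 0.0017 0.001 0.001 -0.008 0;-0.0186 -0.0333 0.0018 0.001 0.001 -0.008 0;-0.0183 -0.0335 0.0018 0.001 0.001 -0.008 0;-0.0181 -0.0336 0.0018 0.001 0.001 -0.008 0;-0.0178 -0.0337 0.0018 0.001 0.001 -0.008 0;-0.0176 -0.0339 0.0018 0.001 0.001 -0.008 0
```

Call:
play_rows --deltas "-0.020 -0.033 0.002 0.001 0.001 -0.008 0;-0.019 -0.033 0.002 0.001 0.001 -0.008 0;-0.019 -0.033 0.002 0.001 0.001 -0.008 0;-0.019 -0.033 0.002 0.001 0.001 -0.008 0;-0.019 -0.033 0.002 0.001 0.001 -0.008 0;-0.018 -0.034 0.002 0.001 0.001 -0.008 0;-0.018 -0.034 0.002 0.001 0.001 -0.008 0;-0.018 -0.034 0.002 0.001 0.001 -0.008 0;-0.018 -0.034 0.002 0.001 0.001 -0.008 0;0 0 0 0 0 0 0"

```text
time: 4.93
position: [479.1, -242.5, 189.0]
ee_rot: [[-0.999, 0.038, 0.004], [0.038, 0.999, -0.005], [-0.005, -0.005, -1.0]]
contact_force: [0.6, 0.1, -0.7]
width: 85.4
```

```bash
python3 - <<'E'
from plan import *
st(); a=plan([472.4,-216.3,130],87.8,n=2); plan([472.4,-216.3,55],87.8,n=3,s0=a)
im,d=camera('scene'); save(im[120:280,120:330],'s1.png',3.6);im,d=camera('top'); save(im[120:260,200:340],'t1.png',4)
E
```

```text
t 4.9333 pos [ 479.1 -242.5  189. ] yaw_y 87.81728082859783 tilt [ 0. -0. -1.] F [ 0.6  0.1 -0.7] w 85.42504005623076 J [ -31.7   21.4   99.3   -0.2   58.9 -119.5]
2 rows
0.0040 0.0131 0.0294 -0.003 0.002 0.000 0;0.0039 0.0130 0.0295 -0.003 0.002 0.000 0
3 rows
0.0000 0.0000 0.0250 0.000 0.000 0.000 0;0.0000 0.0000 0.0250 0.000 0.000 0.000 0;0.0000 0.0000 0.0250 0.000 0.000 0.000 0
```

View pics/s1.png

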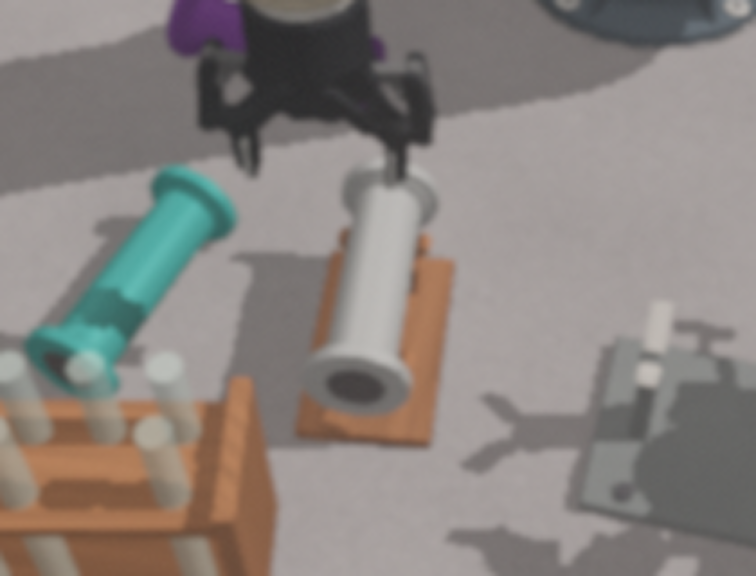

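Call:
play_rows --deltas "0.004 0.013 0.010 -0.003 0.002 0 0;0.004 0.013 0.010 -0.003 0.002 0 0;0 0 0 0 0 0 0;0 0 0 0 0 0 0"

```text
time: 5.37
position: [468.6, -208.0, 168.9]
ee_rot: [[-0.999, 0.036, -0.002], [0.036, 0.999, 0.004], [0.002, 0.004, -1.0]]
contact_force: [0.3, -0.4, -0.1]
width: 85.1
```

```bash
python3 - <<'E'
from plan import *
st(); a=plan([472.4,-216.3,130],87.8,n=2); plan([472.4,-216.3,55],87.8,n=4,s0=a)
E
```

```text
t 5.3667 pos [ 468.6 -208.   168.9] yaw_y 87.92032365761325 tilt [-0.  0. -1.] F [ 0.3 -0.4 -0.1] w 85.09982255983404 J [ -29.2   20.8  103.5    0.2   55.9 -117.2]
2 rows
-0.0021 -0.0041 0.0194 0.002 -0.001 0.001 0;-0.0021 -0.0041 0.0194 0.002 -0.001 0.001 0
4 rows
0.0000 0.0000 0.0187 0.000 0.000 0.000 0;0.0000 0.0000 0.0187 0.000 0.000 0.000 0;0.0000 0.0000 0.0187 0.000 0.000 0.000 0;0.0000 0.0000 0.0187 0.000 0.000 0.000 0
```

Call:
play_rows --deltas "-0.001 -0.003 0.015 0.002 -0.001 0.001 0;-0.001 -0.003 0.020 0 0 0 0;-0.001 -0.001 0.020 0 0 0 0;0 0 0.020 0 0 0 0;0 0 0.010 0 0 0 0;0 0 0.005 0 0 0 0;0 0 0 0 0 0 0"

```text
time: 5.95
position: [474.4, -215.2, 81.7]
ee_rot: [[-0.999, 0.033, 0.007], [0.032, 0.999, -0.003], [-0.007, -0.003, -1.0]]
contact_force: [0.8, 0.4, -0.3]
width: 85.3
```

```bash
python3 - <<'E'
from plan import *
st(); a=plan([472.4,-216.3,55],87.8,n=1)
im,d=camera('scene'); save(im[120:280,120:330],'s2.png',3.6);im,d=camera('top'); save(im[120:260,200:340],'t2.png',4)
E
```

```text
t 5.95 pos [ 474.4 -215.2   81.7] yaw_y 88.13674755910617 tilt [ 0. -0. -1.] F [ 0.8  0.4 -0.3] w 85.346139430883 J [ -29.5   29.   106.     0.1   44.5 -117.7]
1 rows
0.0022 -0.0011 0.0267 -0.003 0.007 0.006 0
```

View pics/s2.png

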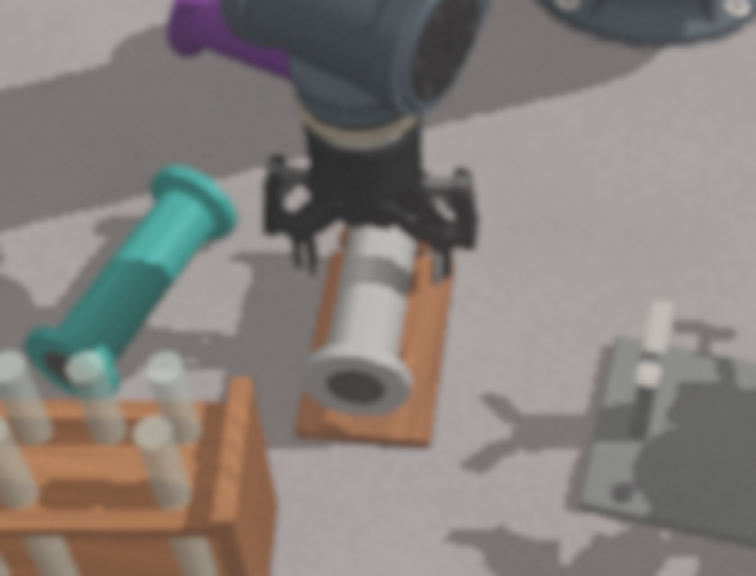

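View pics/t2.png

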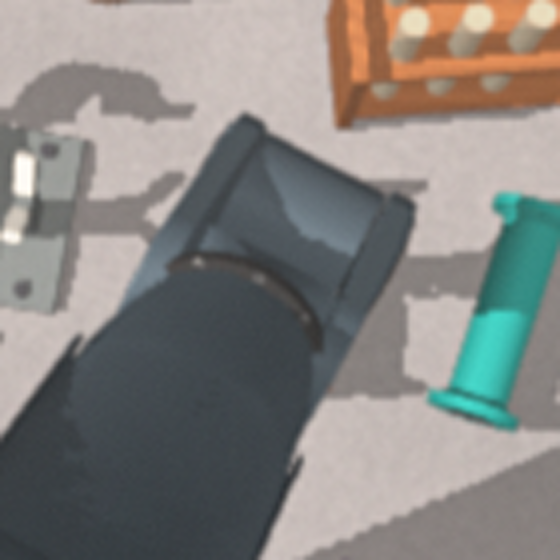

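Call:
play_rows --deltas "0.001 -0.001 0.012 -0.003 0.006 0.003 0;0.001 0 0.008 0 0 0.002 0;0 0 0.005 0 0 0 0;0 0 0 0 0 0 0;0 0 0 0 0 0 0"

```text
time: 6.47
position: [474.2, -217.4, 57.8]
ee_rot: [[-0.999, 0.038, 0.006], [0.038, 0.999, -0.003], [-0.006, -0.003, -1.0]]
contact_force: [-0.3, -0.1, 0.3]
width: 85.2
```

Call:
play_rows --deltas "0.001 0 0.003 0 0.003 0 90;0 0 0 0 0.002 0 180;0 0 0 0 0 0 255;0 0 0 0 0 0 255;0 0 0 0 0 0 255;0 0 0 0 0 0 255;0 0 0 0 0 0 255" --grip_force 60

```text
time: 7.05
position: [473.2, -216.6, 55.2]
ee_rot: [[-0.999, 0.038, 0.0], [0.038, 0.999, -0.002], [-0.001, -0.002, -1.0]]
contact_force: [0.2, 0.1, -1.4]
width: 48.8
```

```bash
python3 - <<'E'
from plan import *
st()
E
```

```text
t 7.05 pos [ 473.2 -216.6   55.2] yaw_y 87.79462770118883 tilt [ 0. -0. -1.] F [ 0.2  0.1 -1.4] w 48.799401418831174 J [ -29.7   31.7  106.4   -0.1   41.8 -117.4]
```

Call:
play_rows --deltas "0 0 -0.010 0 0 0 255;0 0 -0.020 0 0 0 255;0 0 -0.030 0 0 0 255;0 0 -0.030 0 0 0 255;0 0 -0.020 0 0 0 255;0 0 -0.008 0 0 0 255;0 0 0 0 0 0 255"

```text
time: 7.63
position: [470.3, -215.1, 178.2]
ee_rot: [[-0.999, 0.038, -0.007], [0.038, 0.999, 0.002], [0.007, 0.002, -1.0]]
contact_force: [0.5, -0.1, -5.9]
width: 48.4
```

```bash
python3 - <<'E'
from plan import *
st(); plan([548.4,37.2,190],-10.95,n=18,grip=255)
E
```

```text
t 7.6333 pos [ 470.3 -215.1  178.2] yaw_y 87.80829805671468 tilt [-0.  0. -1.] F [ 0.5 -0.1 -5.9] w 48.390928973398154 J [ -29.7   20.6  102.3   -0.1   57.6 -117.4]
18 rows
-0.0038 0.0142 -0.0007 0 0 0.096 255;-0.0024 0.0145 -0.0006 0 0 0.096 255;-0.0010 0.0146 -0.0006 0 0 0.096 255;0.0004 0.0147 -0.0006 0 0 0.096 255;0.0018 0.0146 -0.0006 0 0 0.096 255;0.0032 0.0143 -0.0006 0 0 0.096 255;0.0045 0.0140 -0.0006 0 0 0.096 255;0.0058 0.0135 -0.0006 0 0 0.096 255;0.0071 0.0128 -0.0006 0 0 0.096 255;0.0083 0.0121 -0.0006 0 0 0.096 255;0.0094 0.0113 -0.0006 0 0 0.096 255;0.0104 0.0103 -0.0006 0 0 0.096 255
0.0114 0.0093 -0.0006 0 0 0.096 255;0.0122 0.0081 -0.0006 0 0 0.096 255;0.0129 0.0069 -0.0006 0 0 0.096 255;0.0135 0.0057 -0.0006 0 0 0.096 255;0.0140 0.0043 -0.0006 0 0 0.096 255;0.0144 0.0030 -0.0007 0 0 0.096 255
```

```bash
python3 - <<'E'
from plan import *
plan([515,-110,195],-10.95,n=15,grip=255)
E
```

```text
15 rows
-0.0027 0.0071 -0.0011 0 0 0.115 255;-0.0019 0.0074 -0.0011 0 0 0.115 255;-0.0010 0.0075 -0.0011 0 0 0.115 255;-0.0001 0.0076 -0.0011 0 0 0.115 255;0.0007 0.0076 -0.0011 0 0 0.115 255;0.0016 0.0074 -0.0011 0 0 0.115 255;0.0024 0.0072 -0.0011 0 0 0.115 255;0.0033 0.0069 -0.0011 0 0 0.115 255;0.0040 0.0065 -0.0011 0 0 0.115 255;0.0047 0.0060 -0.0011 0 0 0.115 255;0.0054 0.0054 -0.0011 0 0 0.115 255;0.0060 0.0047 -0.0011 0 0 0.115 255
0.0065 0.0040 -0.0011 0 0 0.115 255;0.0069 0.0032 -0.0011 0 0 0.115 255;0.0072 0.0024 -0.0011 0 0 0.115 255
```

Call:
play_rows --deltas "-0.003 0.007 -0.001 0 0 0.08 255;-0.002 0.007 -0.001 0 0 0.115 255;-0.001 0.007 -0.001 0 0 0.115 255;0 0.008 -0.001 0 0 0.115 255;0.001 0.008 -0.001 0 0 0.115 255;0.002 0.007 -0.001 0 0 0.115 255;0.002 0.007 -0.001 0 0 0.115 255;0.003 0.007 -0.001 0 0 0.115 255;0.004 0.007 -0.001 0 0 0.115 255;0.005 0.006 -0.001 0 0 0.115 255;0.005 0.005 -0.001 0 0 0.115 255;0.006 0.005 -0.001 0 0 0.115 255"

```text
time: 8.63
position: [498.9, -125.7, 174.6]
ee_rot: [[-0.124, 0.992, -0.031], [0.992, 0.125, 0.012], [0.015, -0.029, -0.999]]
contact_force: [-0.1, -0.0, -4.3]
width: 48.5
```

```bash
python3 - <<'E'
from plan import *
st(); a=plan([525,-70,195],-10.95,grip=255); a=plan([548.4,37.2,195],-10.95,grip=255,s0=a)
E
```

```text
t 8.6333 pos [ 498.9 -125.7  174.6] yaw_y 7.160320645963448 tilt [-0.  0. -1.] F [-0.1 -0.  -4.3] w 48.503828032071084 J [-19.4  21.3 101.9   0.1  58.7 -26.5]
3 rows
0.0175 0.0107 -0.0068 -0.010 -0.004 0.105 255;0.0185 0.0089 -0.0068 -0.010 -0.004 0.105 255;0.0193 0.0070 -0.0068 -0.010 -0.004 0.105 255
3 rows
0.0366 0.0009 0.0000 0.000 0.000 0.000 255;0.0366 0.0009 0.0000 0.000 0.000 0.000 255;0.0366 0.0009 0.0000 0.000 0.000 0.000 255
```

Call:
play_rows --deltas "0.014 0.010 -0.007 -0.010 -0.004 0.08 255;0.014 0.009 -0.007 -0.010 -0.004 0.06 255;0.010 0.007 -0.006 -0.007 -0.003 0.03 255;0.005 0.002 -0.003 0 0 0.01 255;0 0 0 0 0 0 255"

```text
time: 9.05
position: [523.3, -77.8, 190.1]
ee_rot: [[0.073, 0.997, -0.015], [0.997, -0.073, 0.005], [0.004, -0.015, -1.0]]
contact_force: [-0.1, 0.1, -5.6]
width: 48.6
```

```bash
python3 - <<'E'
from plan import *
st(); a=plan([548.4,37.2,195],-10.95,n=6,grip=255)
E
```

```text
t 9.05 pos [523.3 -77.8 190.1] yaw_y -4.173259655970195 tilt [-0.  0. -1.] F [-0.1  0.1 -5.6] w 48.61333183661413 J [-13.5  21.1  99.6   0.1  60.2  -9.4]
6 rows
0.0194 0.0028 -0.0008 -0.003 0 0.020 255;0.0195 0.0024 -0.0008 -0.003 0 0.020 255;0.0195 0.0020 -0.0008 -0.003 0 0.020 255;0.0196 0.0016 -0.0008 -0.003 0 0.020 255;0.0196 0.0012 -0.0008 -0.003 0 0.020 255;0.0196 0.0009 -0.0008 -0.003 0 0.020 255
```

Call:
play_rows --deltas "0.016 0.002 -0.001 -0.004 0 0.025 255;0.020 0.002 -0.001 -0.004 0 0.025 255;0.020 0.002 -0.001 -0.004 0 0.025 255;0.018 0.002 -0.001 -0.003 0 0.020 255;0.014 0.001 -0.001 0 0 0.010 255;0.008 0.001 -0.001 0 0 0.005 255;0.004 0 0 0 0 0 255;0 0 0 0 0 0 255;0 0 0 0 0 0 255"

```text
time: 9.8
position: [541.2, 21.2, 185.6]
ee_rot: [[0.184, 0.983, -0.017], [0.983, -0.184, 0.003], [0.0, -0.017, -1.0]]
contact_force: [1.1, -0.5, -5.6]
width: 48.4
```

```bash
python3 - <<'E'
from plan import *
st(); a=plan([548.4,37.2,195],-10.95,n=1,grip=255)
for n in ('scene','top'):
    im,d=camera(n); np.savez(f'{n}_h.npz',im=im,d=d); save(im[130:300,230:430] if n=='scene' else im[90:240,110:290],n+'h.png',4)
E
```

```text
t 9.8 pos [541.2  21.2 185.6] yaw_y -10.596291555198396 tilt [-0.  0. -1.] F [ 1.1 -0.5 -5.6] w 48.429510550741 J [-2.7 22.7 97.9  0.2 60.4  7.8]
1 rows
0.0170 0.0040 -0.0095 -0.017 0 0.006 255
```

View pics/sceneh.png

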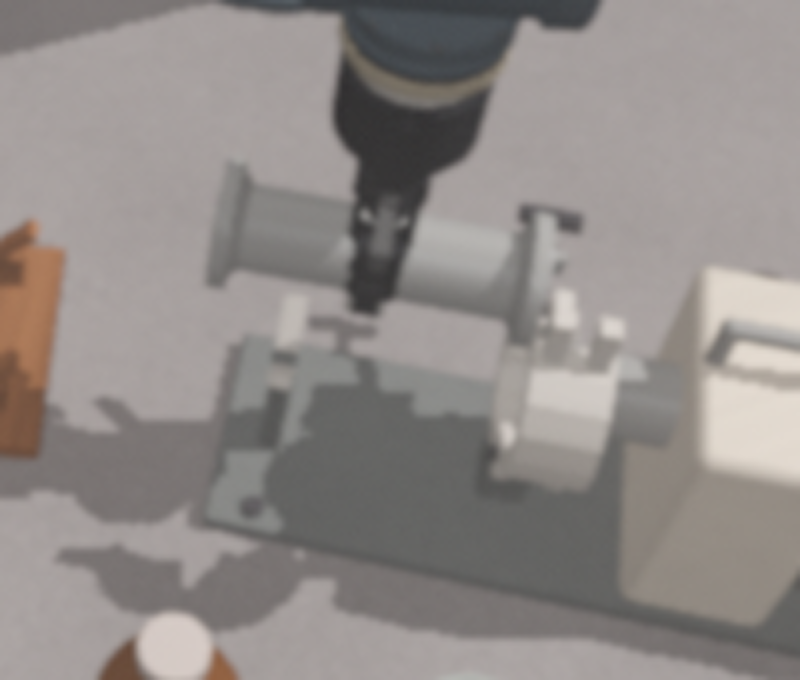

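View pics/toph.png

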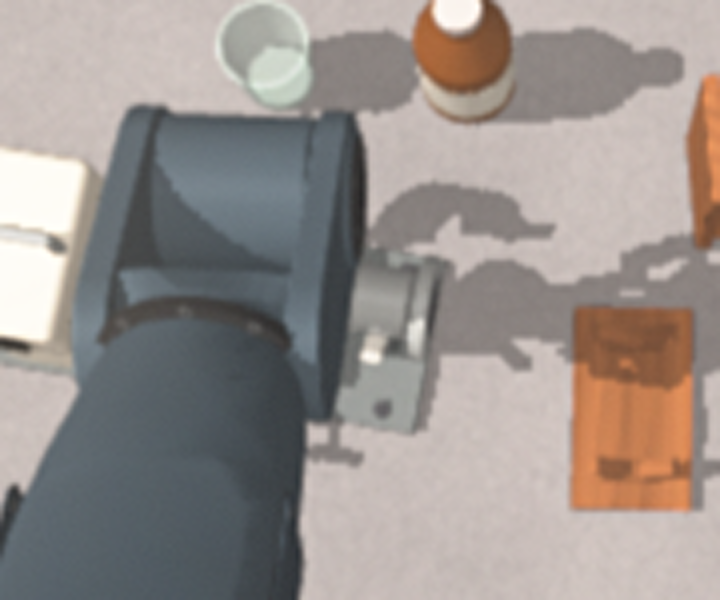

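```bash
cat > tm.py <<'E'
from plan import *
a=np.radians(10.95);ex=np.array([np.cos(a),-np.sin(a)]);ey=np.array([np.sin(a),np.cos(a)]); O=np.array([566.5,130.5])
def tube(n,D,zc,uc=0,vc=-92.5):
    P=cloud(n,D); q=P[...,:2]-O; u=q@ex-uc; v=q@ey-vc; Z=P[...,2]-zc
    r=np.hypot(u,Z); m=(r<43)&(r>20)&(abs(v)<110)
    for v0,v1,nm in ((-100,-70,'far fl'),(70,100,'near fl'),(-60,-25,'pipe far'),(25,65,'pipe near')):
        k=m&(v>v0)&(v<v1)
        if nm[-2:]=='fl': k&=(r>29)
        if k.sum()>8:
            A=np.c_[2*u[k],2*Z[k],np.ones(k.sum())]; s=np.linalg.lstsq(A,(u[k]**2+Z[k]**2),rcond=None)[0]
            print(n,nm,k.sum(),'v',np.percentile(v[k],[0,3,10,50,90,97,100]),'circ',s[:2],np.sqrt(s[2]+s[0]**2+s[1]**2))
E
python3 - <<'E'
from tm import *
st(); s=telemetry.state(); p=s['position']; u0=(p[:2]-O)@ex; v0=(p[:2]-O)@ey; print('tcp uv',u0,v0)
for n in ('scene','top'):
    tube(n,np.load(n+'_h.npz')['d'],p[2]+22.8,u0,v0)
E
```

```text
t 9.9 pos [541.2  21.  185.8] yaw_y -10.63866585287516 tilt [-0.  0. -1.] F [ 0.4 -0.6 -6. ] w 48.75107810895578 J [-2.8 22.7 97.9  0.2 60.4  7.8]
tcp uv -4.015326109425581 -112.28185190187055
scene far fl 189 v [-86.7 -86.3 -85.3 -80.5 -76.  -74.8 -72.1] circ [2.8 2.8] 33.40831104081979
scene near fl 221 v [80.1 80.5 81.8 85.9 91.4 92.5 93. ] circ [1.9 2.4] 33.50448808631686
scene pipe far 355 v [-59.9 -59.  -56.4 -42.5 -28.6 -26.1 -25.2] circ [0.9 0.3] 23.945358796773295
scene pipe near 423 v [25.  26.2 29.1 45.  61.  63.9 64.9] circ [0.6 0.6] 23.78454771843483
top far fl 132 v [-90.4 -90.1 -90.  -85.2 -78.6 -76.3 -70.3] circ [-0.4  3.4] 35.07665856564579
top pipe far 149 v [-59.7 -59.  -57.6 -47.8 -38.7 -36.4 -35.3] circ [0.6 4.1] 23.00630428983792
```

```bash
python3 - <<'E'
from plan import *
plan([547.6,35.9,188],-10.95,n=1,grip=255)
E
```

```text
1 rows
0.0158 0.0035 -0.0023 -0.017 0 0.005 255
```

Call:
play_rows --deltas "0.005 0.001 -0.001 -0.006 0 0.002 255;0.004 0.001 0 -0.005 0 0.002 255;0.003 0.001 0 -0.003 0 0.001 255;0.001 0 0 0 0 0 255;0 0 0 0 0 0 255;0 0 0 0 0 0 255"

```text
time: 10.4
position: [547.2, 32.9, 187.1]
ee_rot: [[0.192, 0.981, -0.0], [0.981, -0.192, 0.0], [0.0, -0.0, -1.0]]
contact_force: [-0.9, -0.6, -5.9]
width: 48.5
```

```bash
python3 - <<'E'
from plan import *
st();plan([547.6,35.9,188],-10.95,n=1,grip=255)
E
```

```text
t 10.4 pos [547.2  32.9 187.1] yaw_y -11.052106230514022 tilt [-0.  0. -1.] F [-0.9 -0.6 -5.9] w 48.46206422128202 J [-1.4 22.8 97.5  0.  59.7  9.6]
1 rows
0.0031 -0.0002 -0.0009 0 0 -0.002 255
```

Call:
play_rows --deltas "0.002 0 0 0 0 -0.002 255;0.001 0 0.005 0 0 0 255;0 0 0.010 0 0 0 255;0 0 0.008 0 0 0 255;0 0 0.004 0 0 0 255;0 0 0 0 0 0 255;0 0 0 0 0 0 255"

```text
time: 10.98
position: [547.2, 35.9, 156.1]
ee_rot: [[0.19, 0.982, -0.002], [0.982, -0.19, 0.0], [-0.0, -0.002, -1.0]]
contact_force: [0.6, 0.2, -4.6]
width: 48.1
```

```bash
python3 - <<'E'
from tm import *
st();plan([547.6,35.9,150],-10.95,n=1,grip=255)
for n in ('scene','top'):
    im,d=camera(n); np.savez(f'{n}_h2.npz',im=im,d=d); save(im[160:270,260:400] if n=='scene' else im[90:240,110:290],n+'h2.png',5)
s=telemetry.state(); p=s['position']; u0=(p[:2]-O)@ex; v0=(p[:2]-O)@ey; print('tcp uv',u0,v0)
for n in ('scene','top'):
    tube(n,np.load(n+'_h2.npz')['d'],p[2]+22.8,u0,v0)
E
```

```text
t 10.9833 pos [547.2  35.9 156.1] yaw_y -10.924805644684952 tilt [-0.  0. -1.] F [ 0.6  0.2 -4.6] w 48.11796839977734 J [-1.1 25.1 98.9  0.  56.1  9.8]
1 rows
0.0000 0.0004 0.0061 -0.002 0.000 0.000 255
tcp uv -0.8263714627167887 -96.46243832372025
scene far fl 186 v [-87.1 -86.6 -85.8 -80.7 -76.  -74.7 -73.2] circ [1.6 2.1] 33.72182483303332
scene near fl 102 v [79.7 80.  81.4 84.4 90.7 91.7 92.6] circ [-0.5  2.7] 33.11760901244766
scene pipe far 340 v [-59.9 -59.  -56.4 -42.5 -28.6 -26.  -25.1] circ [0.5 0.8] 23.545407731551563
scene pipe near 404 v [25.1 26.3 29.1 44.9 60.8 63.4 64.9] circ [0.3 0.3] 23.831071232221102
top far fl 133 v [-90.4 -90.2 -90.  -85.5 -77.5 -75.4 -71. ] circ [-0.3  4.6] 33.9622599384037
top pipe far 152 v [-59.6 -59.4 -57.6 -47.3 -37.1 -35.4 -33.3] circ [0.  4.3] 22.980765183296302
```

View pics/sceneh2.png

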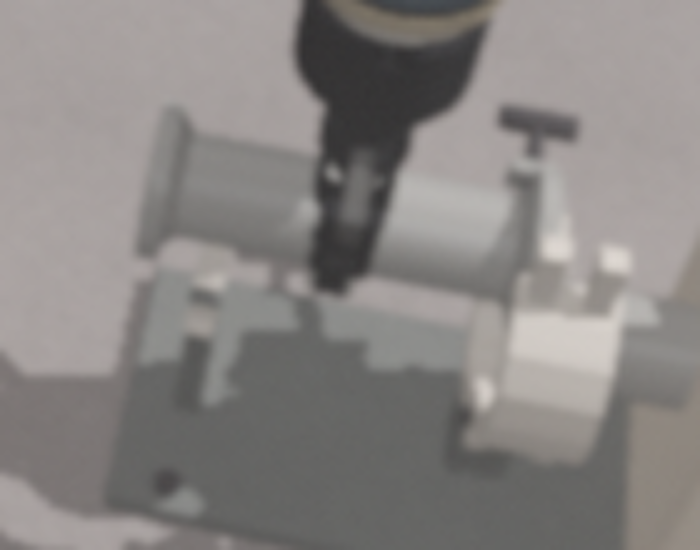

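Call:
play_rows --deltas "0 0 0.006 -0.002 0 0 255;0 0 0.008 0 0 0 255;0 0 0.008 0 0 0 255;0 0 0.006 0 0 0 255;0 0 0.004 0 0 0 255;0 0 0 0 0 0 255;0 0 0 0 0 0 255"

```text
time: 11.67
position: [547.6, 35.9, 121.2]
ee_rot: [[0.19, 0.982, 0.001], [0.982, -0.19, -0.0], [-0.0, 0.001, -1.0]]
contact_force: [-0.7, -0.1, -5.1]
width: 48.7
```

```bash
python3 - <<'E'
from tm import *
st();plan([547.6,35.9,102],-10.95,n=1,grip=255)
E
```

```text
t 11.6667 pos [547.6  35.9 121.2] yaw_y -10.928028611367603 tilt [ 0. -0. -1.] F [-0.7 -0.1 -5.1] w 48.6617350619906 J [ -1.1  27.9 100.4  -0.   51.6   9.8]
1 rows
0.0001 0 0.0192 0.001 0.000 0.000 255
```

Call:
play_rows --deltas "0 0 0.004 0 0 0 255;0 0 0.005 0 0 0 255;0 0 0.004 0 0 0 255;0 0 0.003 0 0 0 255;0 0 0 0 0 0 255;0 0 0 0 0 0 255"

```text
time: 12.17
position: [548.0, 35.9, 104.0]
ee_rot: [[0.19, 0.982, 0.002], [0.982, -0.19, -0.0], [0.0, 0.002, -1.0]]
contact_force: [0.2, 0.2, -4.7]
width: 48.9
```

Call:
play_rows --deltas "0 0 0.001 0 0 0 255;0 0 0.001 0 0 0 255;0 0 0 0 0 0 255;0 0 0 0 0 0 255"

```text
time: 12.5
position: [548.4, 35.9, 102.3]
ee_rot: [[0.189, 0.982, 0.003], [0.982, -0.189, -0.0], [0.0, 0.003, -1.0]]
contact_force: [-0.4, -0.3, -4.9]
width: 48.3
```

```bash
python3 - <<'E'
from tm import *
st()
for n in ('scene','top'):
    im,d=camera(n); np.savez(f'{n}_h3.npz',im=im,d=d); save(im[160:270,260:400] if n=='scene' else im[90:240,110:290],n+'h3.png',5)
s=telemetry.state(); p=s['position']; u0=(p[:2]-O)@ex; v0=(p[:2]-O)@ey; print('tcp uv',u0,v0)
for n in ('scene','top'):
    tube(n,np.load(n+'_h3.npz')['d'],p[2]+22.8,u0,v0)
E
```

```text
t 12.5 pos [548.4  35.9 102.3] yaw_y -10.92183866882218 tilt [ 0. -0. -1.] F [-0.4 -0.3 -4.9] w 48.32260880953255 J [ -1.1  29.6 101.   -0.   49.3   9.8]
tcp uv 0.192119906711383 -96.36936686804833
scene far fl 162 v [-86.9 -86.4 -85.7 -80.8 -76.4 -75.3 -72.5] circ [1.5 2.4] 33.96237060028133
scene near fl 109 v [75.5 75.7 76.  82.6 87.6 90.1 92.7] circ [-1.2 -1. ] 36.05532631873751
scene pipe far 338 v [-59.9 -58.9 -56.6 -43.9 -28.9 -26.2 -25.2] circ [ 0.2 -2.2] 26.184426204723174
scene pipe near 371 v [25.2 26.4 29.  45.  61.  63.6 65. ] circ [0.6 1.1] 23.612516520246498
top far fl 116 v [-90.5 -90.1 -89.9 -85.6 -78.4 -76.5 -72.1] circ [0.2 4.3] 34.30483473753794
top pipe far 154 v [-60.  -59.1 -58.3 -49.7 -39.1 -36.6 -35.8] circ [ 0.7 -3.4] 29.63149419822184
```

View pics/sceneh3.png

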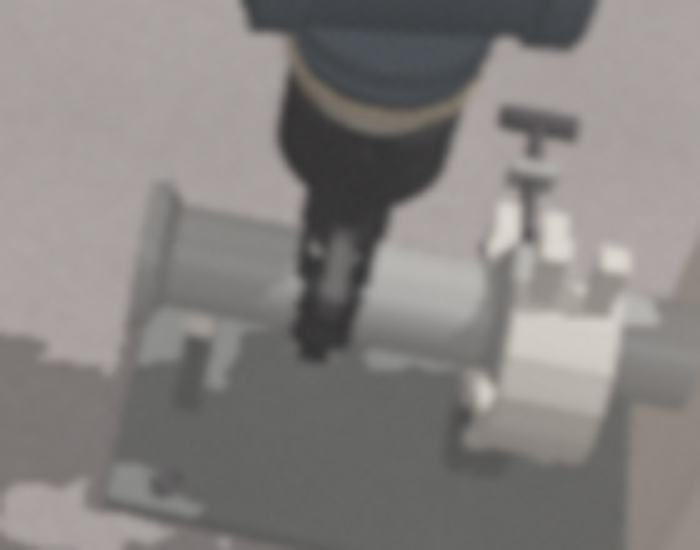

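Call:
play_rows --deltas "0 -0.0005 0.001 0 0 0 255;0 -0.0005 0.001 0 0 0 255;0 0 0.001 0 0 0 255;0 0 0 0 0 0 255"

```text
time: 12.93
position: [548.4, 35.9, 102.3]
ee_rot: [[0.189, 0.982, 0.006], [0.982, -0.189, -0.001], [0.0, 0.006, -1.0]]
contact_force: [-0.2, 0.5, -4.8]
width: 49.1
```

Call:
play_rows --deltas "0 -0.001 0.003 0.005 0 0 255;0 0 0.002 0 0 0 255;0 0 0 0 0 0 255"

```text
time: 13.18
position: [548.5, 35.9, 102.5]
ee_rot: [[0.189, 0.982, 0.005], [0.982, -0.189, -0.0], [0.001, 0.005, -1.0]]
contact_force: [0.9, -0.5, -6.8]
width: 49.0
```

View pics/toph3.png

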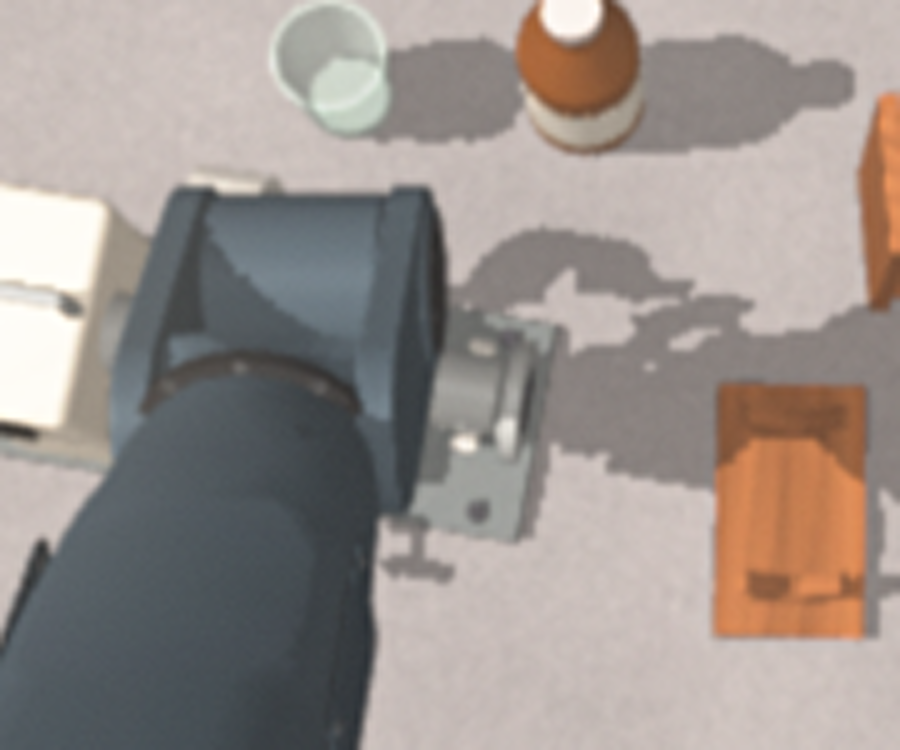

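```bash
python3 - <<'E'
from tm import *
st(); print(telemetry.state()['tau'])
for n in ('scene',):
    im,d=camera(n); save(im,n+'h4.png',1.5)
st(); print(telemetry.state()['tau'],telemetry.state()['torque'])
E
```

```text
t 13.1833 pos [548.5  35.9 102.5] yaw_y -10.893561856966725 tilt [ 0. -0. -1.] F [ 0.9 -0.5 -6.8] w 48.95028088304672 J [ -1.1  29.5 101.   -0.   49.2   9.8]
[ -0.  -58.3 -25.8  -0.    0.2  -0. ]
t 13.2333 pos [548.7  36.  102.4] yaw_y -10.893624182778492 tilt [ 0. -0. -1.] F [-0.1  1.4 -3.5] w 48.61926848273954 J [ -1.1  29.5 101.   -0.   49.2   9.8]
[ -0.1 -56.3 -24.5  -0.1   0.   -0. ] [ 0.1  0.2 -0. ]
```

View pics/sceneh4.png

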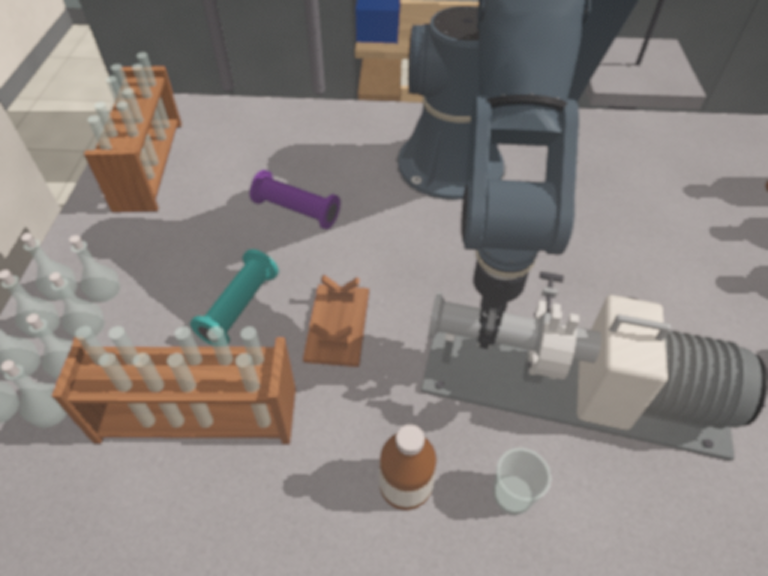

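Call:
play_rows --deltas "0 0 0.003 0 0 0 255"

```text
time: 13.32
position: [548.9, 36.0, 101.6]
ee_rot: [[0.189, 0.982, 0.006], [0.982, -0.189, -0.0], [0.001, 0.006, -1.0]]
contact_force: [-27.3, 0.0, 61.8]
width: 48.5
```

Call:
play_rows --deltas "0 -0.002 0 0.004 0 0 255;0 0 0 0 0 0 255;0 0 0.002 0 0 0 255"

```text
time: 13.57
position: [548.5, 36.3, 101.6]
ee_rot: [[0.188, 0.982, 0.006], [0.982, -0.188, -0.0], [0.001, 0.006, -1.0]]
contact_force: [-16.5, -1.1, 42.7]
width: 48.4
```

Call:
play_rows --deltas "0 -0.002 0 0.004 0 0 255;0 0 0 0 0 0 255;0 0 0 0 0 0 200;0 0 0 0 0 0 100;0 0 0 0 0 0 0;0 0 0 0 0 0 0;0 0 0 0 0 0 0;0 0 0 0 0 0 0"

```text
time: 14.23
position: [548.2, 36.5, 100.8]
ee_rot: [[0.188, 0.982, 0.005], [0.982, -0.188, 0.001], [0.002, 0.005, -1.0]]
contact_force: [-0.1, 0.7, -0.1]
width: 85.2
```

```bash
python3 - <<'E'
from tm import *
st()
for n in ('scene','top'):
    im,d=camera(n); np.savez(f'{n}_h5.npz',im=im,d=d); save(im[160:270,260:400] if n=='scene' else im[90:240,110:290],n+'h5.png',5)
s=telemetry.state(); p=s['position']; u0=(p[:2]-O)@ex; v0=(p[:2]-O)@ey; print('tcp uv',u0,v0)
for n in ('scene','top'):
    tube(n,np.load(n+'_h5.npz')['d'],125,0,-96.4)
E
```

```text
t 14.2333 pos [548.2  36.5 100.8] yaw_y -10.851172956065875 tilt [ 0.  0. -1.] F [-0.1  0.7 -0.1] w 85.18001240225111 J [ -1.1  29.6 101.1   0.   49.    9.8]
tcp uv -0.09966669263881721 -95.78530917199227
scene far fl 168 v [-86.3 -85.8 -85.1 -79.8 -75.2 -74.1 -71.9] circ [2.  3.1] 33.27817508644108
scene near fl 107 v [75.6 75.7 76.  82.7 87.6 90.4 92.5] circ [-1.6 -1.3] 35.59006264045704
scene pipe far 340 v [-59.8 -58.8 -56.7 -43.8 -28.9 -26.1 -25.1] circ [ 0.6 -2.2] 26.06426463115263
scene pipe near 371 v [25.2 26.3 29.  44.9 60.8 63.6 64.9] circ [0.5 0.7] 23.452059266400184
top far fl 117 v [-89.8 -89.7 -89.3 -84.4 -77.4 -74.  -70.4] circ [-0.2  4. ] 34.605421587933904
top pipe far 153 v [-59.7 -59.  -57.7 -49.5 -39.1 -36.8 -36.1] circ [ 0.7 -2.8] 29.27568902761857
```

View pics/sceneh5.png

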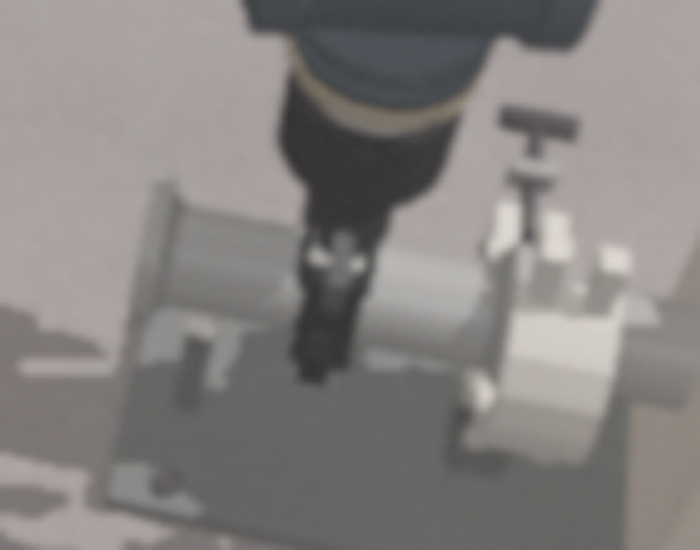

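```bash
cat > pf.py <<'E'
from plan import *
a=np.radians(10.95);ex=np.array([np.cos(a),-np.sin(a)]);ey=np.array([np.sin(a),np.cos(a)]); OT=np.array([566.0,128.0])
def W(u,v,z): return np.r_[OT+u*ex+v*ey,z]
def uvz():
    s=telemetry.state(); p=np.array(s['position']); q=p[:2]-OT; print('uvz',q@ex,q@ey,p[2])
E
python3 - <<'E'
from pf import *
s=telemetry.state();p=s['position']
b=plan([p[0],p[1],290],-10.85); b=plan(W(89,0,290),79.05,n=14,s0=b); plan(W(89,0,234),79.05,s0=b,n=3)
E
```

```text
5 rows
0.0001 0.0002 -0.0378 0.001 0 0 0;0.0000 0.0002 -0.0378 0.001 0 0 0;0.0000 0.0001 -0.0378 0.001 0 0 0;0.0000 0.0001 -0.0378 0.001 0 0 0;0.0000 0.0000 -0.0378 0.001 0 0 0
14 rows
0.0066 0.0064 0.0000 0.000 0.000 -0.112 0;0.0059 0.0071 0.0000 0.000 0.000 -0.112 0;0.0051 0.0077 0.0000 0.000 0.000 -0.112 0;0.0042 0.0082 0.0000 0.000 0.000 -0.112 0;0.0032 0.0086 0.0000 0.000 0.000 -0.112 0;0.0022 0.0089 0.0000 0.000 0.000 -0.112 0;0.0012 0.0091 0.0000 0.000 0.000 -0.112 0;0.0002 0.0092 0.0000 0.000 0.000 -0.112 0;-0.0008 0.0092 0.0000 0.000 0.000 -0.112 0;-0.0019 0.0090 0.0000 0.000 0.000 -0.112 0;-0.0028 0.0088 0.0000 0.000 0.000 -0.112 0;-0.0038 0.0084 0.0000 0.000 0.000 -0.112 0
-0.0047 0.0079 0.0000 0.000 0.000 -0.112 0;-0.0056 0.0073 0.0000 0.000 0.000 -0.112 0
3 rows
0.0000 0.0000 0.0187 0.000 0.000 0.000 0;0.0000 0.0000 0.0187 0.000 0.000 0.000 0;0.0000 0.0000 0.0187 0.000 0.000 0.000 0
```

Call:
play_rows --deltas "0 0 -0.010 0.002 0 0 0;0 0 -0.020 0.001 0 0 0;0 0 -0.030 0 0 0 0;0 0 -0.035 0 0 0 0;0 0 -0.035 0 0 0 0;0 0 -0.030 0 0 0 0;0 0 -0.015 0 0 0 0;0 0 -0.005 0 0 0 0;0 0 0 0 0 0 0"

```text
time: 15.08
position: [546.3, 36.3, 294.4]
ee_rot: [[0.188, 0.982, 0.002], [0.982, -0.188, 0.001], [0.002, 0.001, -1.0]]
contact_force: [-0.5, -0.1, -0.7]
width: 85.4
```

```bash
python3 - <<'E'
from pf import *
st();uvz()
plan(W(89,0,290),79.05,n=14,grip=255)
im,d=camera('scene'); np.savez('scene_h6.npz',im=im,d=d); save(im[170:270,260:400],'sceneh6.png',5)
E
```

```text
t 15.0833 pos [546.3  36.3 294.4] yaw_y -10.853563022238436 tilt [ 0.  0. -1.] F [-0.5 -0.1 -0.7] w 85.43250013338678 J [-1.1 16.5 90.5  0.1 72.9  9.7]
uvz -1.9032290927312954 -93.76903517667714 294.3993876047244
14 rows
0.0067 0.0065 0.0003 0.000 0 -0.112 255;0.0059 0.0072 0.0003 0.000 0 -0.112 255;0.0051 0.0078 0.0003 0.000 0 -0.112 255;0.0042 0.0083 0.0003 0.000 0 -0.112 255;0.0032 0.0088 0.0003 0.000 0 -0.112 255;0.0022 0.0091 0.0003 0.000 0 -0.112 255;0.0012 0.0093 0.0003 0.000 0 -0.112 255;0.0001 0.0093 0.0003 0.000 0 -0.112 255;-0.0009 0.0093 0.0003 0.000 0 -0.112 255;-0.0019 0.0091 0.0003 0.000 0 -0.112 255;-0.0029 0.0089 0.0003 0.000 0 -0.112 255;-0.0039 0.0085 0.0003 0.000 0 -0.112 255
-0.0048 0.0080 0.0003 0.000 0 -0.112 255;-0.0057 0.0074 0.0003 0.000 0 -0.112 255
```

View pics/sceneh6.png

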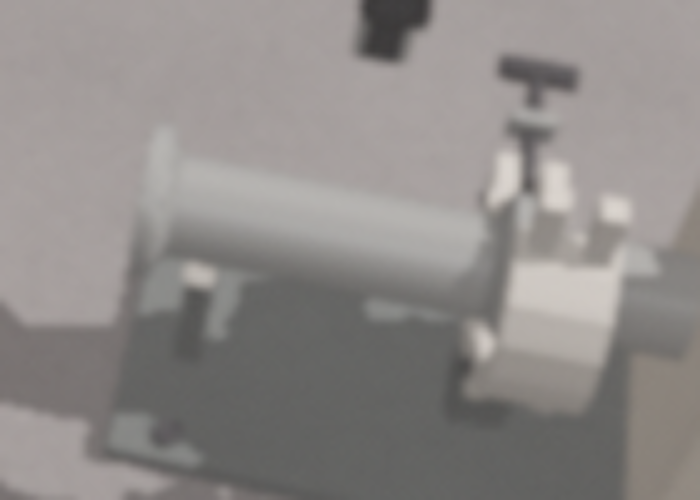

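Call:
play_rows --deltas "0.006 0.006 0 0 0 -0.08 255;0.006 0.007 0 0 0 -0.112 255;0.005 0.008 0 0 0 -0.112 255;0.004 0.008 0 0 0 -0.112 255;0.003 0.009 0 0 0 -0.112 255;0.002 0.009 0 0 0 -0.112 255;0.001 0.009 0 0 0 -0.112 255;0 0.009 0 0 0 -0.112 255;-0.001 0.009 0 0 0 -0.112 255;-0.002 0.009 0 0 0 -0.112 255;-0.003 0.009 0 0 0 -0.112 255;-0.004 0.008 0 0 0 -0.112 255"

```text
time: 16.13
position: [633.5, 98.9, 270.8]
ee_rot: [[-0.924, 0.38, -0.032], [0.381, 0.925, -0.0], [0.03, -0.012, -0.999]]
contact_force: [-0.2, -0.2, 0.3]
width: 0.2
```

```bash
python3 - <<'E'
from pf import *
st();uvz()
plan(W(92,0,280),79.05,n=3,grip=255)
E
```

```text
t 16.1333 pos [633.5  98.9 270.8] yaw_y 67.64033475355984 tilt [-0. -0. -1.] F [-0.2 -0.2  0.3] w 0.15724312138722105 J [  4.7  28.8  75.9   0.2  77.2 -63. ]
uvz 71.75592100493701 -15.717239934452467 270.7899983458421
3 rows
-0.0055 0.0064 -0.0033 -0.003 -0.010 -0.066 255;-0.0059 0.0061 -0.0032 -0.003 -0.010 -0.066 255;-0.0064 0.0057 -0.0032 -0.003 -0.010 -0.066 255
```

Call:
play_rows --deltas "-0.006 0.006 -0.005 -0.006 -0.015 -0.06 255;-0.006 0.005 -0.003 -0.003 -0.012 -0.05 255;-0.006 0.004 0 0 -0.003 -0.03 255;-0.003 0.002 0 0 0 -0.010 255;0 0 0 0 0 0 255"

```text
time: 16.55
position: [658.2, 109.8, 267.4]
ee_rot: [[-0.975, 0.223, -0.015], [0.223, 0.975, -0.002], [0.014, -0.006, -1.0]]
contact_force: [-0.5, -0.5, -0.6]
width: 0.2
```

```bash
python3 - <<'E'
from pf import *
st();uvz()
plan(W(92,0,236),79.05,n=3,grip=255)
o=[]
for n in ('scene','top'):
    im,d=camera(n); save(im[150:290,260:440] if n=='scene' else im[90:240,110:290],n+'p1.png',4)
    for t in ('clamp_lug','hinge'):
        print(n,t,[(round(q['p'],2),c2w(n,q['location'])) for q in mark_of(n,t)[:2]])
E
```

```text
t 16.55 pos [658.2 109.8 267.4] yaw_y 77.1429837974221 tilt [-0. -0. -1.] F [-0.5 -0.5 -0.6] w 0.20294363850611313 J [  5.5  31.4  72.2  -0.1  77.3 -71.6]
uvz 93.9752422507931 -0.37508574649538234 267.40287591807163
3 rows
0.0005 0.0002 0.0105 -0.002 -0.005 -0.011 255;0.0006 0.0002 0.0105 -0.002 -0.005 -0.011 255;0.0006 0.0001 0.0105 -0.002 -0.005 -0.011 255
scene clamp_lug [(0.71, array([625.3, 118.3, 244.1]))]
scene hinge [(0.89, array([621.8, 116.4, 126.6]))]
top clamp_lug [(0.81, array([618.9, 118.1, 241.8])), (0.48, array([567.3, 128. , 126.6]))]
top hinge [(0.94, array([620.7, 116.8, 128.3])), (0.58, array([551.1,  37. , 124.4]))]
```

View pics/scenep1.png

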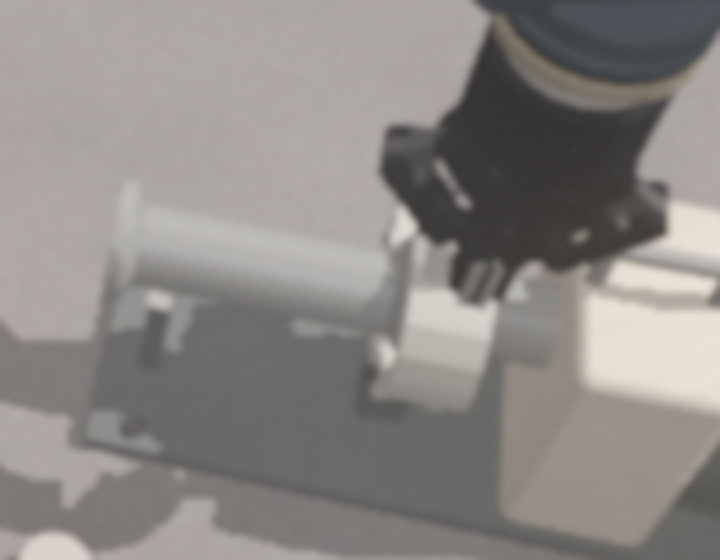

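Call:
play_rows --deltas "0 0 0.008 -0.002 -0.006 -0.01 200;0 0 0.010 -0.002 -0.006 -0.01 200;0 0 0.008 0 0 -0.005 200;0 0 0.003 0 0 0 200;0 0 0 0 0 0 200"

```text
time: 17.27
position: [657.5, 109.1, 238.4]
ee_rot: [[-0.98, 0.198, 0.002], [0.198, 0.98, -0.001], [-0.002, -0.0, -1.0]]
contact_force: [0.2, -0.4, -0.4]
width: 18.3
```

```bash
python3 - <<'E'
from pf import *
st();uvz()
E
```

```text
t 17.2667 pos [657.5 109.1 238.4] yaw_y 78.59788456322443 tilt [ 0. -0. -1.] F [ 0.2 -0.4 -0.4] w 18.340179352871413 J [  5.4  32.   75.2  -0.1  72.6 -73.1]
uvz 93.4254094163819 -1.188370681468104 238.38683621789315
```

```bash
cat > arc.py <<'E'
from pf import *
def arc(al):
    A=np.radians(al);B=np.radians(al-3.3); off=np.interp(al,[3.3,25,60],[-4,2,11])
    return np.array([56-114*np.cos(A)+6*np.sin(B)+off,125+114*np.sin(A)+6*np.cos(B)])
E
python3 - <<'E'
from arc import *
for al in range(95,0,-10): print(al,arc(al))
E
```

```text
95 [ 82.93311383 238.38819812]
85 [ 63.00140006 239.43233279]
75 [ 43.19118172 236.99949893]
65 [ 24.10438228 231.16361698]
55 [  5.03523019 222.10200724]
45 [-13.47593378 210.09000215]
35 [-29.65907457 195.4925804 ]
25 [-43.10060718 178.75327727]
15 [-53.66379738 160.38070801]
5 [-60.91815203 140.93311383]
```

Call:
play_rows --deltas "0.006 0.001 0 0 0 -0.003 200;0.008 0 0 0 0 -0.003 200;0.008 0 0 0 0 0 200;0.008 0 0.001 0 0 0 200;0.008 0 0.002 0 0 0 200"

```text
time: 17.68
position: [618.9, 117.7, 236.7]
ee_rot: [[-0.981, 0.192, 0.006], [0.192, 0.981, -0.001], [-0.006, 0.0, -1.0]]
contact_force: [1.4, -0.5, 2.4]
width: 18.5
```

```bash
python3 - <<'E'
from pf import *
st();uvz()
im,d=camera('scene'); save(im[150:290,260:440],'scenep2.png',4)
E
```

```text
t 17.6833 pos [618.9 117.7 236.7] yaw_y 78.93585089075088 tilt [ 0. -0. -1.] F [ 1.4 -0.5  2.4] w 18.54382758819081 J [  6.6  28.   81.9  -0.1  69.7 -72.3]
uvz 53.89968675637329 -0.04475335350869199 236.74739373803317
```

View pics/scenep2.png

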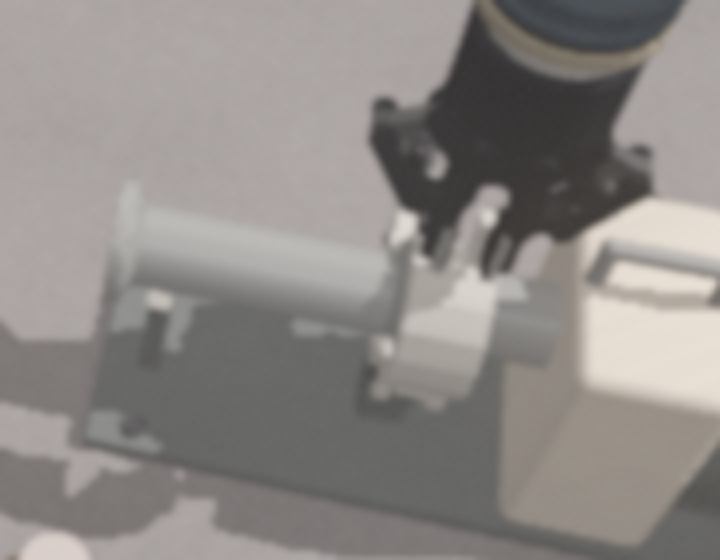

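```bash
python3 - <<'E'
from pf import *
for n in ('scene','top'):
    im,d=camera(n); np.savez(n+'_p2.npz',im=im,d=d); P=cloud(n,d)
    q=P[...,:2]-OT; u=q@ex; v=q@ey
    if n=='scene':
        save(im[180:270,330:420],'scenep3.png',7)
        for (x,y) in ((382,198),(381,205),(379,212),(394,210),(392,215),(370,212),(385,213),(372,228)):
            print((x,y),u[y,x],v[y,x],P[y,x,2],im[y,x])
    else: save(im[90:240,110:290],'topp3.png',4)
    for t in ('clamp_lug',):
        print(n,t,[(round(q['p'],2),c2w(n,q['location'])) for q in mark_of(n,t)[:2]])
E
```

```text
(382, 198) -199.61395312462088 65.91043278738147 -1.821800807429554 [172 166 164]
(381, 205) 35.66610175579766 8.875546833700364 251.2826740022375 [192 186 180]
(379, 212) 41.315283357716915 9.256662421259438 234.6161573147333 [138 132 127]
(394, 210) -161.8358927418582 99.6753132173701 1.2100390619694963 [174 166 165]
(392, 215) -141.61750991438623 94.23963710184056 2.776607091170149 [174 167 165]
(370, 212) 63.031725801497366 -12.819161778051052 256.33953119071805 [113 110 108]
(385, 213) 63.01246239759649 14.918621863125797 262.44819581982176 [109 107 104]
(372, 228) 71.51510562033812 1.0058578217910925 216.28708686146763 [200 194 189]
scene clamp_lug [(0.73, array([602.17782228, 122.61066193, 238.04199298]))]
top clamp_lug [(0.54, array([601.14577099, 121.4952984 , 238.77999521]))]
```

View pics/scenep3.png

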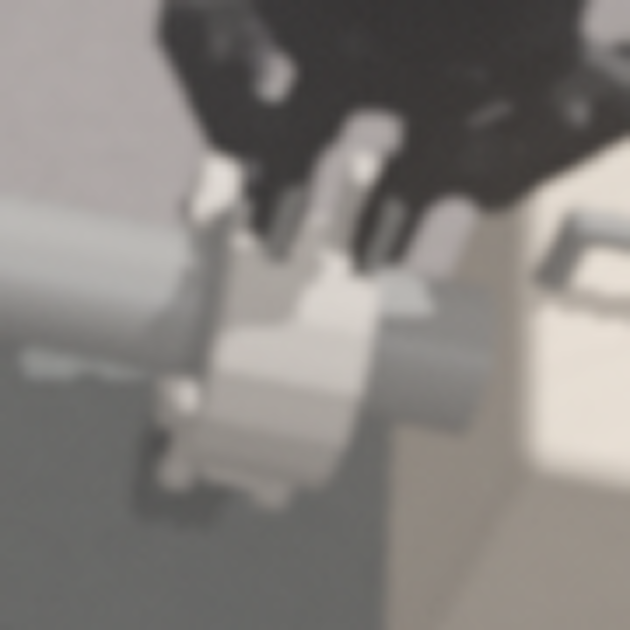

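View pics/topp3.png

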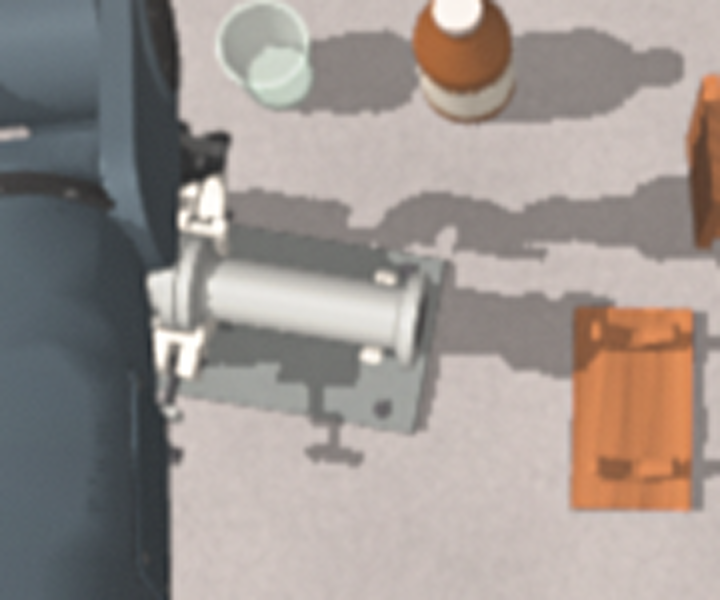

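Call:
play_rows --deltas "0.008 0 0 0 0.006 0 200;0.009 0 0.002 0 0 0 200;0.009 0 0.003 0 0 0 200;0.009 0 0.003 0 0 0 200;0.008 0 0.004 0 0 0 200"

```text
time: 18.35
position: [577.5, 125.6, 224.5]
ee_rot: [[-0.981, 0.193, 0.002], [0.193, 0.981, 0.001], [-0.002, 0.001, -1.0]]
contact_force: [1.8, -1.3, 0.0]
width: 18.5
```

```bash
python3 - <<'E'
from pf import *
st();uvz()
im,d=camera('scene'); save(im[160:280,280:440],'scenep4.png',5)
print([(round(q['p'],2),c2w('scene',q['location'])) for q in mark_of('scene','clamp_lug')[:2]])
E
```

```text
t 18.35 pos [577.5 125.6 224.5] yaw_y 78.85072395964166 tilt [ 0.  0. -1.] F [ 1.8 -1.3  0. ] w 18.490524974631906 J [  7.8  24.7  88.9   0.   66.3 -71.1]
uvz 11.704209083956469 -0.14999650977184614 224.47458675655716
[(0.94, array([563.6, 128.4, 222.5])), (0.53, array([764. , -82.6,   0.4]))]
```

View pics/scenep4.png

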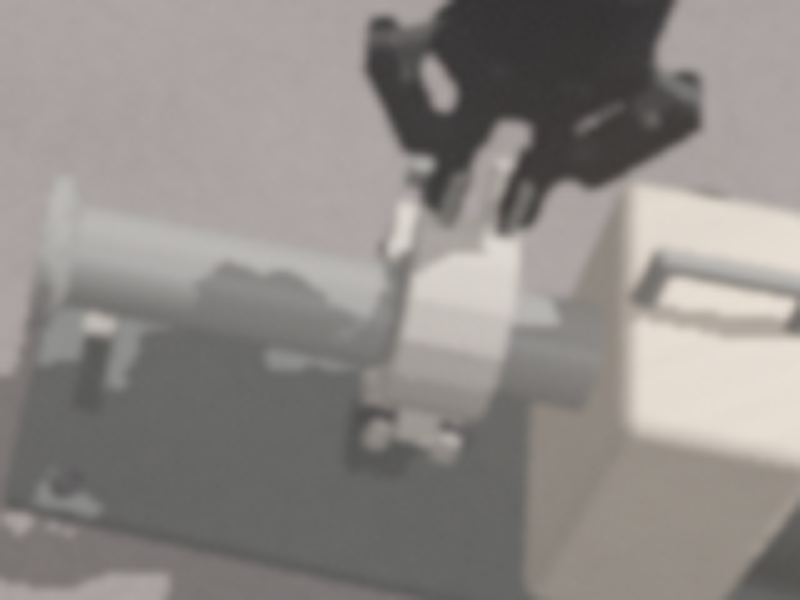

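Call:
play_rows --deltas "0.007 0 0.003 0 0 0 200;0.008 0 0.005 0 0 0 200;0.007 0 0.005 0 0 0 200;0.006 0 0.005 0 0 0 200;0.005 0 0.005 0 0 0 200;0.004 0 0.005 0 0 0 200"

```text
time: 18.95
position: [538.9, 133.3, 194.7]
ee_rot: [[-0.981, 0.194, 0.003], [0.194, 0.981, 0.001], [-0.003, 0.001, -1.0]]
contact_force: [2.2, -0.2, 1.5]
width: 18.4
```

```bash
python3 - <<'E'
from pf import *
st();uvz()
im,d=camera('scene'); save(im[160:280,280:440],'scenep5.png',5)
print([(round(q['p'],2),c2w('scene',q['location'])) for q in mark_of('scene','clamp_lug')[:2]])
E
```

```text
t 18.95 pos [538.9 133.3 194.7] yaw_y 78.84238459149307 tilt [ 0.  0. -1.] F [ 2.2 -0.2  1.5] w 18.38071069838091 J [  9.1  22.9  96.2   0.   60.8 -69.8]
uvz -27.638733304981965 0.07329252822159382 194.6674762401601
[(0.74, array([531.8, 131.3, 189.7]))]
```

View pics/scenep5.png

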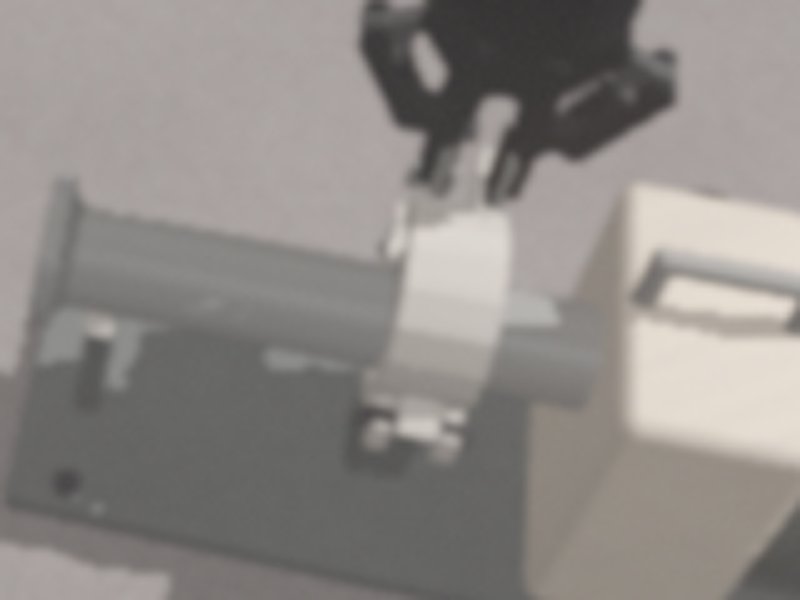

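Call:
play_rows --deltas "0.007 0 0.005 0 0 0 200;0.006 0 0.006 0 0 0 200;0.005 0 0.007 0 0 0 200;0.004 0 0.007 0 0 0 200;0.004 0 0.006 0 0 0 200;0.003 0 0.006 0 0 0 200"

```text
time: 19.55
position: [508.2, 139.5, 154.7]
ee_rot: [[-0.981, 0.194, 0.003], [0.194, 0.981, 0.001], [-0.003, 0.002, -1.0]]
contact_force: [0.6, -0.1, 0.6]
width: 18.1
```

```bash
python3 - <<'E'
from pf import *
st();uvz()
im,d=camera('scene'); save(im[160:280,280:440],'scenep6.png',5)
print([(round(q['p'],2),c2w('scene',q['location'])) for q in mark_of('scene','clamp_lug')[:2]])
E
```

```text
t 19.55 pos [508.2 139.5 154.7] yaw_y 78.83508601780508 tilt [ 0.  0. -1.] F [ 0.6 -0.1  0.6] w 18.068481753129372 J [ 10.3  23.1 102.4   0.   54.3 -68.6]
uvz -58.92405145010146 0.34498042767802395 154.66275859936158
[]
```

View pics/scenep6.png

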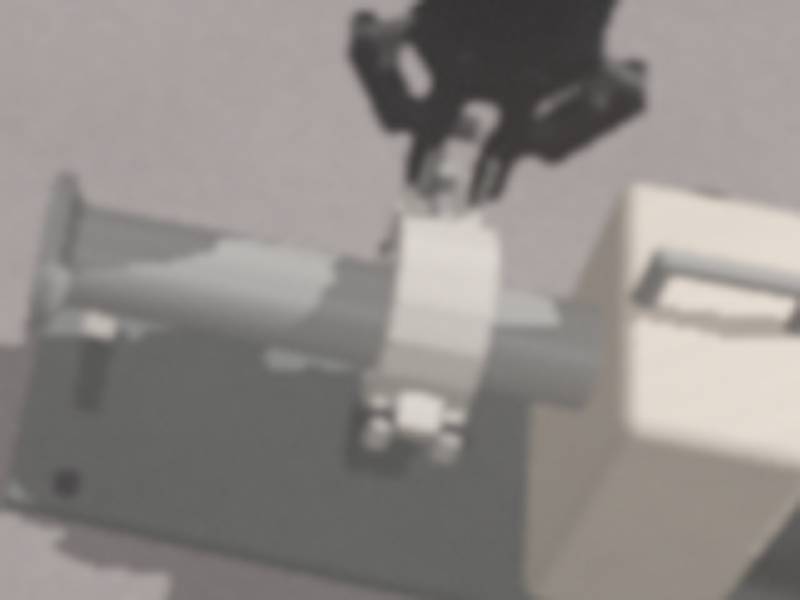

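Call:
play_rows --deltas "0.002 0 0.005 0 0 0 200;0.001 0 0.005 0 0 0 200;0 0 0.004 0 0 0 200;0 0 0.003 0 0 0 200"

```text
time: 19.98
position: [505.1, 140.2, 136.8]
ee_rot: [[-0.981, 0.194, 0.002], [0.194, 0.981, 0.001], [-0.002, 0.002, -1.0]]
contact_force: [-13.2, -1.3, 42.8]
width: 18.2
```

Call:
play_rows --deltas "0 0 0.002 0 0 0 200;0 0 0 0 0 0 200;0 0 -0.006 0 0 0 200;0 0 -0.020 0 0 0 100;0 0 -0.030 0 0 0 80;0 0 -0.030 0 0 0 80;0 0 -0.015 0 0 0 80;0 0 -0.005 0 0 0 80;0 0 0 0 0 0 80"

```text
time: 20.73
position: [504.9, 139.9, 247.9]
ee_rot: [[-0.981, 0.194, 0.0], [0.194, 0.981, 0.001], [-0.0, 0.001, -1.0]]
contact_force: [-0.5, 0.4, 0.1]
width: 58.2
```

```bash
python3 - <<'E'
from pf import *
st();uvz()
for n in ('scene','top'):
  im,d=camera(n); np.savez(n+'_q.npz',im=im,d=d); save(im[160:280,280:440],'sceneq.png',5) if n=='scene' else save(im[90:240,110:290],'topq.png',4)
  for t in ('clamp_lug','latch_bar','latch_pivot'):
    print(n,t,[(round(q['p'],2),c2w(n,q['location'])) for q in mark_of(n,t)[:2]])
E
```

```text
t 20.7333 pos [504.9 139.9 247.9] yaw_y 78.81041802519414 tilt [ 0.  0. -1.] F [-0.5  0.4  0.1] w 58.19033742239626 J [ 10.4  16.4  97.4   0.1  66.2 -68.5]
uvz -62.261928309027226 0.07198559864963797 247.88441640700216
scene clamp_lug [(0.82, array([512.3, 137.5, 131. ]))]
scene latch_bar [(0.65, array([436.7, 150.5, 126. ])), (0.24, array([566.5, 128.3,  -0.7]))]
scene latch_pivot [(0.59, array([512.3, 140.4, 104.7]))]
top clamp_lug [(0.72, array([506.8, 136.3, 132.5]))]
top latch_bar [(0.42, array([436.3, 147.7, 118.8]))]
top latch_pivot [(0.57, array([511.4, 140.2, 102.6]))]
```

View pics/sceneq.png

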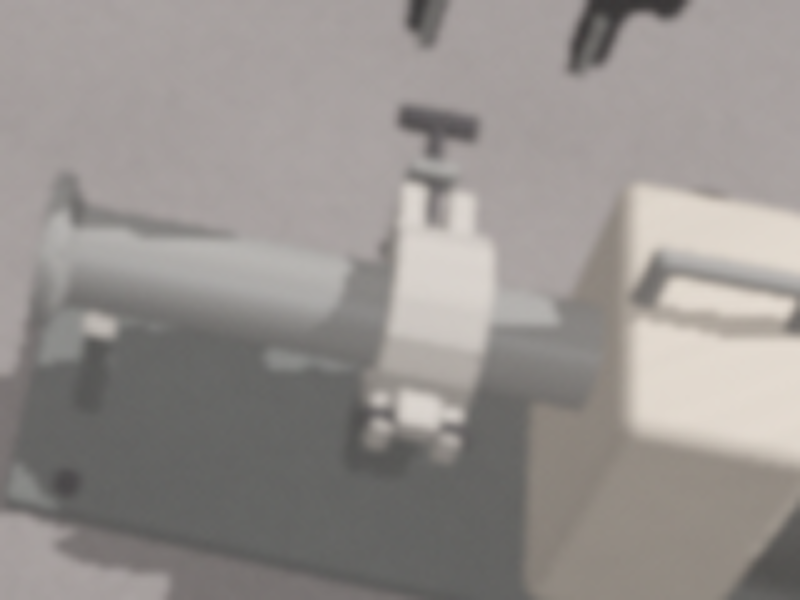

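View pics/topq.png

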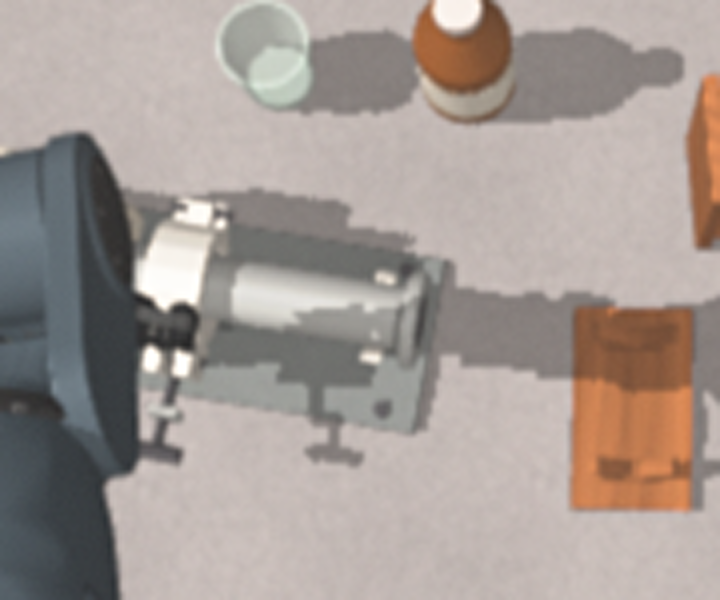

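```bash
python3 - <<'E'
from pf import *
for n in ('scene','top'):
  z=np.load(n+'_q.npz'); P=cloud(n,z['d']); q=P[...,:2]-OT; u=q@ex; v=q@ey; Z=P[...,2]
  g=z['im'].mean(-1)
  m=(abs(u+132)<16)&(abs(v)<40)&(Z>95)&(Z<150)
  for k in (m,):
    print(n,k.sum(),'u',np.percentile(u[k],[2,50,98]),'v',np.percentile(v[k],[0,2,50,98,100]),'z',np.percentile(Z[k],[2,50,98]))
  m=(abs(u+60)<20)&(abs(v)<30)&(Z>128)&(Z<150)
  print('lug',np.percentile(u[m],[2,98]),np.percentile(v[m],[2,98]),np.percentile(Z[m],[5,50,95]))
E
```

```text
scene 97 u [-136.80757016 -127.60034395 -116.73000229] v [-18.70423842 -18.33120053   0.78403509  18.88021618  20.06446267] z [116.21170142 123.12046777 127.24576306]
lug [-72.83903972 -48.27898028] [-15.75832667  17.41975291] [133.80055913 137.10949932 139.33672943]
top 56 u [-138.42519593 -131.29594527 -118.16242005] v [-22.75838531 -22.13324429  -6.27531693   6.63954617   9.14686296] z [116.69321197 125.31488493 130.37741557]
lug [-72.91595952 -41.51720172] [-23.25229007  14.73498875] [131.78704439 138.69269349 142.62889422]
```

Call:
play_rows --deltas "0.010 0 0 0 0 -0.003 45;0.018 0 0 0 0 -0.001 45;0.018 0 0 0 0 0 45;0.012 0 0.005 0 0 0 45;0.006 0 0.010 0 0 0 45;0.002 0 0.010 0 0 0 45;0 0 0.005 0 0 0 45;0 0 0 0 0 0 45"

```text
time: 21.8
position: [431.3, 153.1, 213.3]
ee_rot: [[-0.982, 0.189, -0.006], [0.189, 0.982, -0.0], [0.006, -0.001, -1.0]]
contact_force: [-0.8, -0.3, -0.4]
width: 70.1
```

```bash
python3 - <<'E'
from pf import *
st();uvz(); plan(W(-132,0,150),79.05,n=3,grip=45)
E
```

```text
t 21.8 pos [431.3 153.1 213.3] yaw_y 79.11339787636301 tilt [-0. -0. -1.] F [-0.8 -0.3 -0.4] w 70.13507162336329 J [ 13.7  11.9 108.6   0.1  59.8 -65.5]
uvz -137.0670900139341 -0.9173182225682925 213.29713013584814
3 rows
-0.0018 0.0003 0.0211 0 -0.002 0.000 45;-0.0018 0.0003 0.0211 0 -0.002 0.000 45;-0.0017 0.0003 0.0211 0 -0.002 0.000 45
```

Call:
play_rows --deltas "-0.002 0 0.010 0 -0.003 0 45;-0.002 0.001 0.018 0 -0.002 0 45;-0.001 0 0.018 0 0 0 45;0 0 0.015 0 0 0 45;0 0 0.008 0 0 0 45;0 0 0.003 0 0 0 45;0 0 0 0 0 0 45"

```text
time: 22.38
position: [437.9, 153.5, 140.9]
ee_rot: [[-0.982, 0.189, 0.002], [0.189, 0.982, -0.0], [-0.002, 0.0, -1.0]]
contact_force: [0.3, 0.1, 0.2]
width: 70.3
```

```bash
python3 - <<'E'
from pf import *
st();uvz(); plan(W(-132,0,99),79.05,n=3,grip=45)
im,d=camera('scene'); save(im[130:270,280:440],'sceneq2.png',5)
E
```

```text
t 22.3833 pos [437.9 153.5 140.9] yaw_y 79.11581857858154 tilt [ 0. -0. -1.] F [0.3 0.1 0.2] w 70.29433589672416 J [ 13.6  18.5 112.   -0.1  49.4 -65.5]
uvz -130.6586516443126 0.6834371439724855 140.91204552615628
3 rows
0.0005 -0.0002 0.0140 0.000 0.001 0.000 45;0.0005 -0.0002 0.0140 0.000 0.001 0.000 45;0.0005 -0.0002 0.0140 0.000 0.001 0.000 45
```

View pics/sceneq2.png

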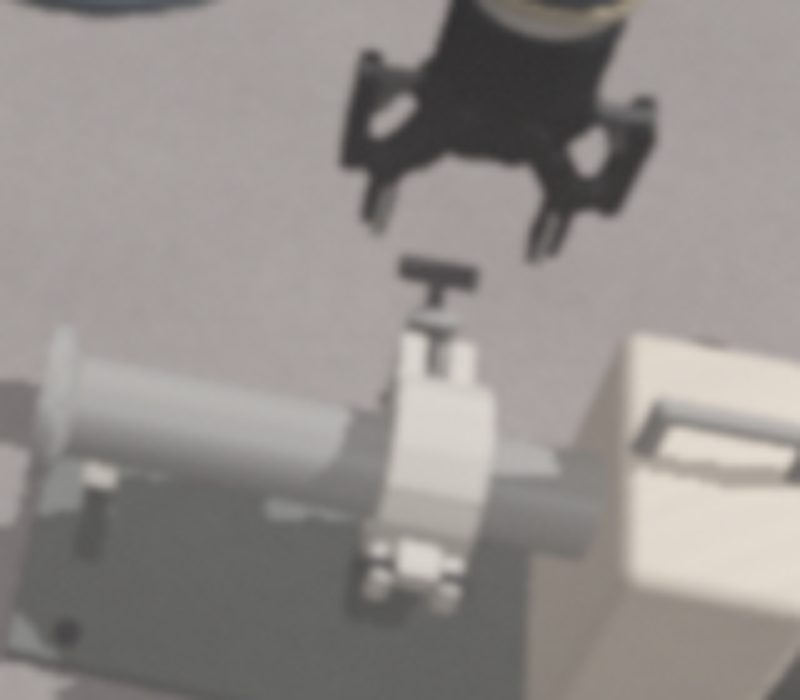

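Call:
play_rows --deltas "0.001 0 0.010 0 0.001 0 45;0.001 0 0.012 0 0 0 45;0 0 0.009 0 0 0 45;0 0 0.005 0 0 0 45;0 0 0 0 0 0 45;0 0 0 0 0 0 45"

```text
time: 22.93
position: [437.9, 154.4, 105.2]
ee_rot: [[-0.982, 0.189, 0.007], [0.189, 0.982, 0.001], [-0.007, 0.003, -1.0]]
contact_force: [0.9, 0.3, 0.6]
width: 70.6
```

```bash
python3 - <<'E'
from pf import *
st();uvz(); plan(W(-132,0,99),79.05,n=1,grip=45)
im,d=camera('scene'); save(im[130:270,280:440],'sceneq3.png',5)
E
```

```text
t 22.9333 pos [437.9 154.4 105.2] yaw_y 79.11491351370677 tilt [ 0.  0. -1.] F [0.9 0.3 0.6] w 70.6307165760286 J [ 13.7  21.9 113.5  -0.   44.1 -65.4]
uvz -130.78763618217292 1.6056115883028104 105.19490463341664
1 rows
0.0013 -0.0016 0.0062 0.003 0.007 0.001 45
```

View pics/sceneq3.png

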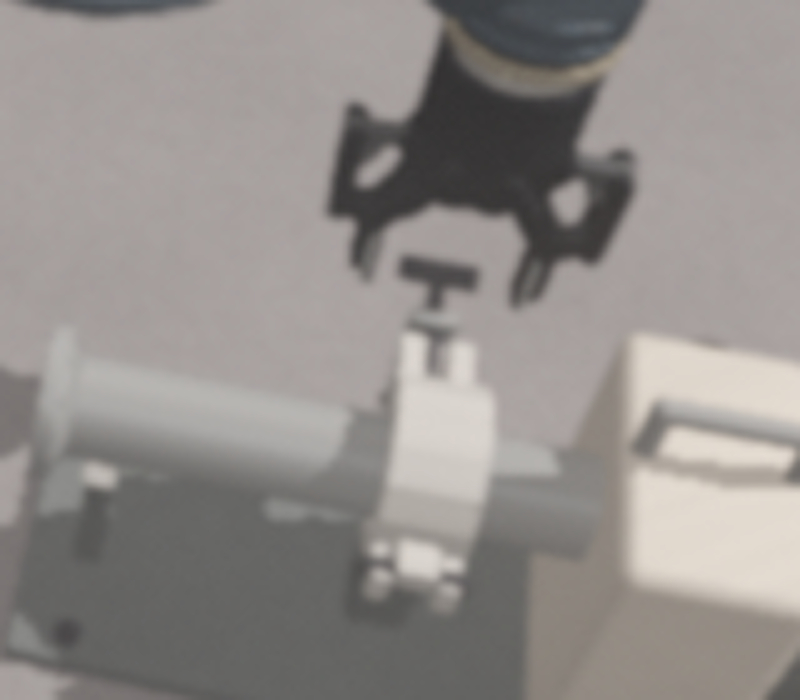

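Call:
play_rows --deltas "0.001 -0.001 0.005 0.002 0.005 0 45;0 0 0.002 0 0 0 45;0 0 0 0 0 0 150;0 0 0 0 0 0 200;0 0 0 0 0 0 255;0 0 0 0 0 0 255;0 0 0 0 0 0 255" --grip_force 25

```text
time: 23.57
position: [436.7, 152.3, 98.4]
ee_rot: [[-0.982, 0.187, 0.001], [0.187, 0.982, -0.002], [-0.002, -0.002, -1.0]]
contact_force: [-0.2, 2.2, -0.5]
width: 39.3
```

```bash
python3 - <<'E'
from pf import *
st();uvz()
im,d=camera('scene'); save(im[130:270,280:440],'sceneq4.png',5)
E
```

```text
t 23.5667 pos [436.7 152.3  98.4] yaw_y 79.23454698753343 tilt [ 0. -0. -1.] F [-0.2  2.2 -0.5] w 39.31839244018587 J [ 13.5  22.6 113.8  -0.2  43.5 -65.6]
uvz -131.54781207766962 -0.7216682628959677 98.42697292057755
```

View pics/sceneq4.png

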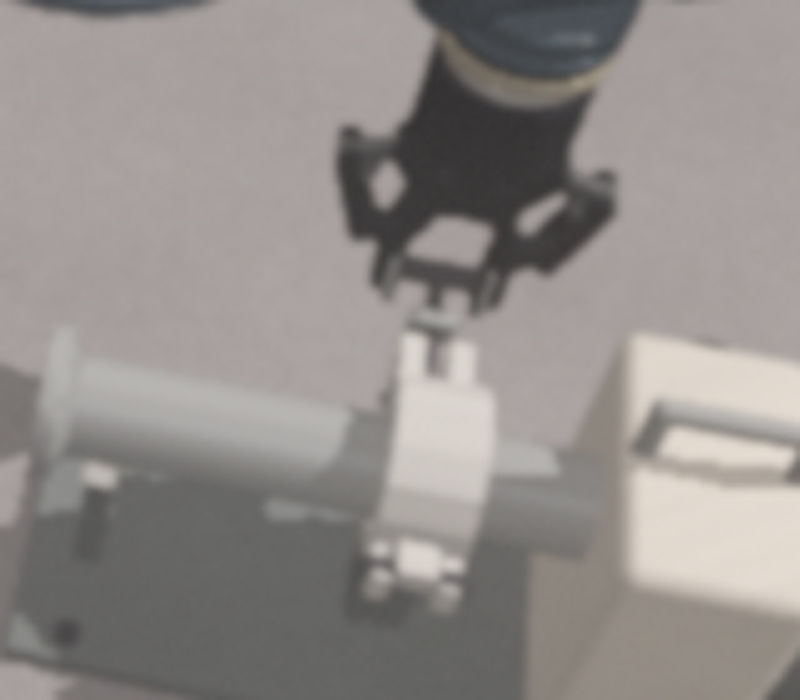

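Call:
play_rows --deltas "-0.001 0 -0.005 0 0 0 255;-0.002 0 -0.007 0 0 0 255;-0.003 0 -0.006 0 0 0 255;-0.004 0 -0.006 0 0 0 255;-0.003 0 -0.004 0 0 0 255"

```text
time: 24.03
position: [449.0, 149.8, 128.0]
ee_rot: [[-0.982, 0.187, -0.002], [0.187, 0.982, -0.002], [0.002, -0.003, -1.0]]
contact_force: [0.4, 0.6, -6.5]
width: 39.6
```

```bash
cat > lat.py <<'E'
from pf import *
def lat(b0=(-131.55,98.43)):
    s=telemetry.state(); p=np.array(s['position']); q=p[:2]-OT; u=q@ex; z=p[2]
    bu=u-b0[0]-58-73.95; bz=z-b0[1]+17.5   # bar relative to pivot approx
    du=bu+58; r=np.hypot(du,bz); print('bar rel pivot',du,bz,'r',r,'phi',np.degrees(np.arctan2(-du,bz)),'v',q@ey,'F',s['contact_force'],'w',s['width'])
    ph=np.arctan2(-du,bz)
    for d in (10,20,30,40,50,60,70,80):
        p2=max(ph-np.radians(d),0); print(d,'tool x,z (mm)',-(-76*np.sin(p2)-du),-(76*np.cos(p2)-bz))
        if p2==0: break
E
python3 - <<'E'
from lat import *
st();lat()
E
```

```text
t 24.0333 pos [449.  149.8 128. ] yaw_y 79.19580874490902 tilt [-0. -0. -1.] F [ 0.4  0.6 -6.5] w 39.64857307342359 J [ 12.9  20.7 111.   -0.1  48.5 -66.2]
bar rel pivot -61.40796137842149 47.102853619552064 r 77.39261295342504 phi 52.51006256190401 v -0.7982626053270969 F [ 0.4  0.6 -6.5] w 39.64857307342359
10 tool x,z (mm) -10.053265591437743 -8.921205682022588
20 tool x,z (mm) -20.561934617038993 -16.987723673903673
30 tool x,z (mm) -32.31168949669801 -23.106881906120066
40 tool x,z (mm) -44.9455198740592 -27.092752852229324
50 tool x,z (mm) -58.07955320613309 -28.824227840481967
60 tool x,z (mm) -61.40796137842149 -28.897146380447936
```

Radius consistent (77.4 vs 76). Continue the arc.

Call:
play_rows --deltas "-0.005 0 -0.004 0 0 0 255;-0.007 0 -0.005 0 0 0 255;-0.007 0 -0.005 0 0 0 255;-0.007 0 -0.004 0 0 0 255;-0.006 0 -0.002 0 0 0 255"

```text
time: 24.45
position: [477.9, 144.3, 150.5]
ee_rot: [[-0.982, 0.188, -0.014], [0.188, 0.982, -0.001], [0.013, -0.004, -1.0]]
contact_force: [-7.8, 2.0, 4.6]
width: 39.3
```

```bash
python3 - <<'E'
from lat import *
st();lat()
im,d=camera('scene'); save(im[130:270,280:440],'sceneq5.png',5)
E
```

```text
t 24.45 pos [477.9 144.3 150.5] yaw_y 79.15029422927164 tilt [-0. -0. -1.] F [-7.8  2.   4.6] w 39.33602132989114 J [ 11.4  21.3 106.    0.1  53.5 -67.8]
bar rel pivot -31.94616367993953 69.60189425941346 r 76.58316432718134 phi 24.654371050908974 v -0.7218308904976356 F [-7.8  2.   4.6] w 39.33602132989114
10 tool x,z (mm) -12.71910942710728 -3.925790219010352
20 tool x,z (mm) -25.779160001911315 -6.147482408881217
30 tool x,z (mm) -31.94616367993953 -6.398105740586544
```

View pics/sceneq5.png

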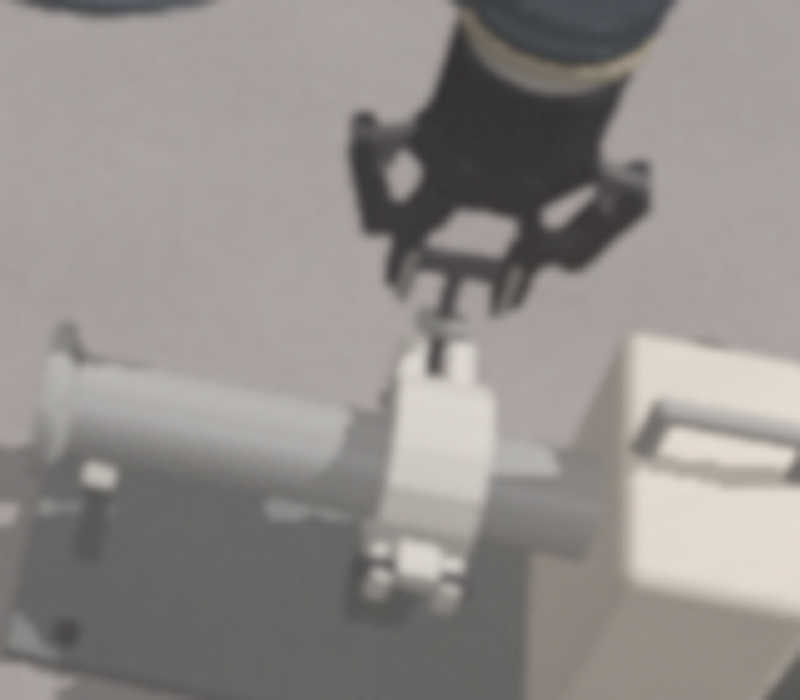

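Call:
play_rows --deltas "-0.006 0 -0.003 0 -0.006 0 255;-0.007 0 -0.002 0 -0.005 0 255;-0.006 0 -0.001 0 -0.002 0 255;-0.005 0 -0.001 0 0 0 255;-0.003 0 0 0 0 0 255"

```text
time: 24.92
position: [507.7, 138.6, 159.2]
ee_rot: [[-0.982, 0.189, -0.001], [0.189, 0.982, -0.003], [0.0, -0.003, -1.0]]
contact_force: [-3.8, 0.8, 3.0]
width: 39.2
```

```bash
python3 - <<'E'
from lat import *
st();lat()
E
```

```text
t 24.9167 pos [507.7 138.6 159.2] yaw_y 79.11570304892555 tilt [-0. -0. -1.] F [-3.8  0.8  3. ] w 39.185499376069934 J [ 10.3  22.8 102.1  -0.2  55.2 -68.7]
bar rel pivot -1.6143264543420202 78.24622403085172 r 78.26287513877462 phi 1.1819224967840543 v -0.6550327037089557 F [-3.8  0.8  3. ] w 39.185499376069934
10 tool x,z (mm) -1.6143264543420202 2.246224030851721
```

Push gently on to feel the stop.

Call:
play_rows --deltas "-0.003 0 0.001 0 0 0 255;-0.003 0 0.001 0 0 0 255;-0.003 0 0 0 0 0 255"

```text
time: 25.17
position: [518.3, 136.5, 158.7]
ee_rot: [[-0.982, 0.189, 0.0], [0.189, 0.982, -0.003], [-0.001, -0.003, -1.0]]
contact_force: [-16.5, 5.6, 2.4]
width: 39.6
```

```bash
python3 - <<'E'
from lat import *
st();lat()
for n in ('scene','top'):
  im,d=camera(n); save(im[130:270,280:440],'sceneq6.png',5) if n=='scene' else 0
  print([(t,round(q['p'],2),c2w(n,q['location'])) for t in ('latch_bar','clamp_lug') for q in mark_of(n,t)[:2]])
E
```

```text
t 25.1667 pos [518.3 136.5 158.7] yaw_y 79.10067540987947 tilt [ 0. -0. -1.] F [-16.5   5.6   2.4] w 39.58808999869682 J [  9.9  23.7 100.7  -0.2  55.6 -69.1]
bar rel pivot 9.118233707828736 77.7535854890732 r 78.28641160736133 phi -6.688578349222938 v -0.6921675995251823 F [-16.5   5.6   2.4] w 39.58808999869682
10 tool x,z (mm) 9.118233707828736 1.7535854890732026
[('latch_bar', 0.75, array([510.7, 134.7, 180.1])), ('latch_bar', 0.69, array([549.7,  36.5, 128.5])), ('clamp_lug', 0.56, array([512.1, 139.5, 133.4]))]
[('clamp_lug', 0.51, array([508.7, 138.4, 134.5])), ('clamp_lug', 0.26, array([ 669.4, -430.3,    3.7]))]
```

View pics/sceneq6.png

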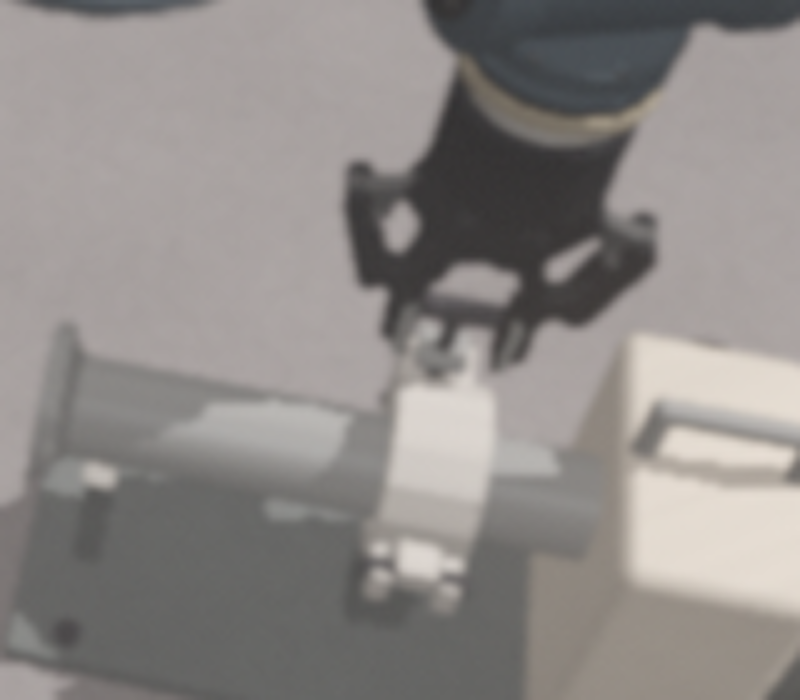

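Call:
play_rows --deltas "0 0 0 0 0 0 255;0 0 0 0 0 0 150;0 0 0 0 0 0 50;0 0 0 0 0 0 50;0 0 0 0 0 0 50;0 0 0 0 0 0 50;0 0 -0.010 0 0 0 50;0 0 -0.025 0 0 0 50;0 0 -0.035 0 0 0 50;0 0 -0.030 0 0 0 50;0 0 -0.010 0 0 0 50;0 0 0 0 0 0 50"

```text
time: 26.47
position: [520.1, 136.3, 277.2]
ee_rot: [[-0.982, 0.189, 0.006], [0.189, 0.982, -0.004], [-0.006, -0.003, -1.0]]
contact_force: [0.0, 0.6, 0.6]
width: 68.9
```

```bash
python3 - <<'E'
from pf import *
st();uvz()
for n in ('scene','top'):
  im,d=camera(n); np.savez(n+'_r.npz',im=im,d=d); save(im[130:270,280:440],'scener.png',5) if n=='scene' else save(im[90:240,110:290],'topr.png',4)
  print([(t,round(q['p'],2),c2w(n,q['location'])) for t in ('latch_bar','clamp_lug','latch_pivot') for q in mark_of(n,t)[:2]])
  P=cloud(n,d); q=P[...,:2]-OT; u=q@ex; v=q@ey; Z=P[...,2]
  m=(abs(u+58)<25)&(abs(v)<30)&(Z>168)&(Z<192); print(m.sum(),np.percentile(u[m],[2,50,98]),np.percentile(v[m],[2,50,98]),np.percentile(Z[m],[2,98]))
E
```

```text
t 26.4667 pos [520.1 136.3 277.2] yaw_y 79.09187683082109 tilt [ 0. -0. -1.] F [0.  0.6 0.6] w 68.85640663073845 J [  9.9  16.1  93.4  -0.3  70.2 -69.1]
uvz -46.671045006707516 -0.5454381932823036 277.2240008579606
[('latch_bar', 0.48, array([507.6, 137.7, 181.5])), ('clamp_lug', 0.97, array([510.3, 138. , 131.5])), ('latch_pivot', 0.83, array([509.3, 142. , 100.9]))]
109 [-62.9 -54.5 -51. ] [-18.3   0.8  19.5] [171.8 187.3]
[('latch_bar', 0.43, array([508.8, 135.4, 180.3])), ('clamp_lug', 0.55, array([507.7, 137.4, 133. ])), ('latch_pivot', 0.89, array([505.9, 138.9, 102.2])), ('latch_pivot', 0.72, array([ 477.5, -216. ,    4. ]))]
60 [-65.2 -58.5 -52.3] [-22.   -4.4  12.6] [180.1 190.8]
```

View pics/scener.png

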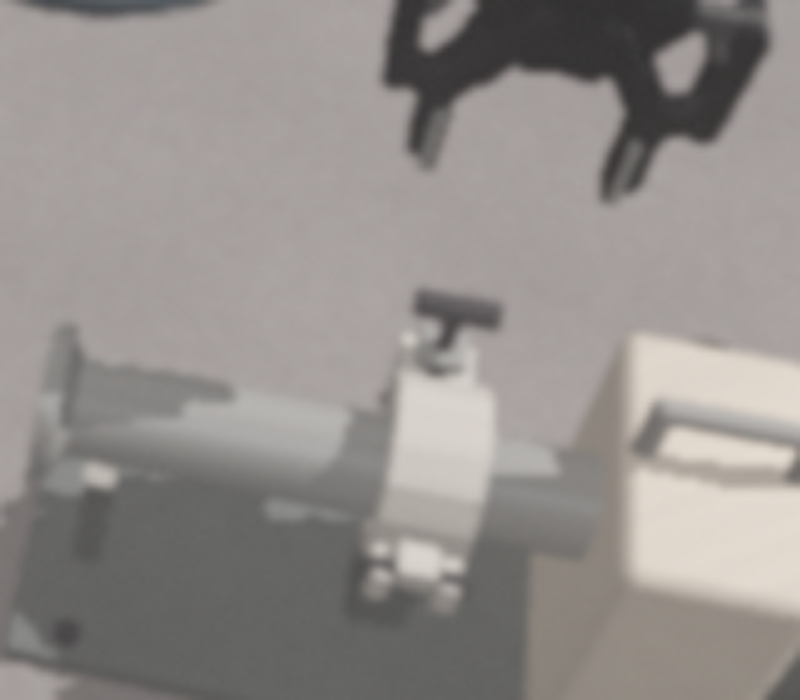

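```bash
python3 - <<'E'
from pf import *
sys_=None
im,d=camera('scene'); save(im,'final.png',1.5); np.savez('f.npz',d=d)
a=np.load('scene0.npz')['im'].astype(int)
print([(t,c2w('scene',q['location'])) for t in ('tube_rack','amber_bottle','beaker') for q in mark_of('scene',t)[:1]])
print(abs(im.astype(int)-a)[270:384,:360].mean())
E
```

```text
[('tube_rack', array([ 667.57503864, -429.13552637,    1.59259503])), ('amber_bottle', array([ 7.63964379e+02, -8.36181664e+01,  2.73869778e-01])), ('beaker', array([771.99198346,  77.54114   ,   2.38468065]))]
7.776405133203379
```

View pics/final.png

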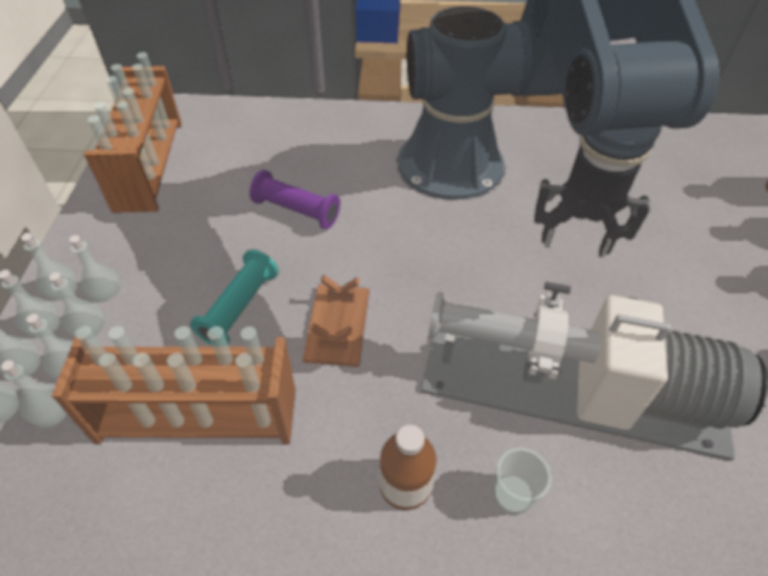

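```bash
python3 - <<'E'
from workcell import env,telemetry
print(env.hand_in(), telemetry.state()['time'])
E
```

```text
the job is handed in; nothing more can be done
the job is handed in; nothing more can be done
```

The job is done and handed in at about 27 s of the 70 s allowed. I moved the steel tube from its rest into the pump's cradle and let go. I then pushed the hinged clamp half shut and swung the bolt latch upright into the lug's fork.

**Last checks**
- **Tube:** it lies level, about centred on the seat, with its flange down in the slot. I pressed it home until it met the bottom; that briefly put 62 N on the wrist, under the 120 N limit.
- **Clamp:** the lug sits at 131–133 mm, against 131.5 mm expected when shut. I felt firm contact of about 43 N at the fingertips as it closed.
- **Latch:** the bar centre is about 180 mm high and upright to within about 1.5°, as far as the cameras can tell. It met its stop with about 16 N.
- **Bystanders:** the rack, bottle and beaker show no shift or tip in the last picture, and the gripper is clear of everything.

**Checks that disagreed**
- The two cameras differ by 3–4 mm along the pump's axis, so I set the tube by its position relative to the pump within each camera.
- Near the end of the latch swing the gripper went about 10 mm past the bar's stop, so the bar slipped between the fingers. The bar itself measured upright afterwards, and I did not push it a second time.

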